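Find, mark and scrap the rocking stand base

TASK

One of the stand bases waiting on the bench is twisted: stand them one at a time on the granite plate and press their opposite corners in turn with the closed fingertips until you find the one that rocks, and rock that one to and fro twice to be sure. Slide its rim under the blue punch, knock the punch pin right down on it with the mallet, and set it well onto the red scrap mat; set all the true bases, unmarked, well onto the green board, every base standing on its feet, and stand the mallet back on its pad, leaving the other bench things alone.

Things in the scene. Friction and masses are not known exactly. Their poses are not given: they have to be found in the camera images.
- base1_mid (a point): stand base, 260 g, may be absent: 80 mm square aluminium plate on four 12 mm domed feet, its top 15 mm above ground, dark dots over the feet at x, y = +-33 mm; upright steel stem 16 mm across, top at 52 mm. True, or twisted: the feet of one diagonal 3 mm longer, so it teeters; all look alike. Point: on the stem axis 33 mm above ground; x, y along the plate's sides, z up
- base2_mid (a point): stand base, 260 g, may be absent: 80 mm square aluminium plate on four 12 mm domed feet, its top 15 mm above ground, dark dots over the feet at x, y = +-33 mm; upright steel stem 16 mm across, top at 52 mm. True, or twisted: the feet of one diagonal 3 mm longer, so it teeters; all look alike. Point: on the stem axis 33 mm above ground; x, y along the plate's sides, z up
- base3_mid (a point): stand base, 260 g, may be absent: 80 mm square aluminium plate on four 12 mm domed feet, its top 15 mm above ground, dark dots over the feet at x, y = +-33 mm; upright steel stem 16 mm across, top at 52 mm. True, or twisted: the feet of one diagonal 3 mm longer, so it teeters; all look alike. Point: on the stem axis 33 mm above ground; x, y along the plate's sides, z up
- base4_mid (a point): stand base, 260 g, may be absent: 80 mm square aluminium plate on four 12 mm domed feet, its top 15 mm above ground, dark dots over the feet at x, y = +-33 mm; upright steel stem 16 mm across, top at 52 mm. True, or twisted: the feet of one diagonal 3 mm longer, so it teeters; all look alike. Point: on the stem axis 33 mm above ground; x, y along the plate's sides, z up
- granite_top (a point): centre of the flat top of the black granite surface plate, 180 mm (its x) by 200 mm (its y), fixed, top 20 mm above the bench
- passboard_top (a point): centre of the top of the green pass board, 130 mm (its x) by 340 mm (its y), 6 mm thick, fixed; room for three bases in a row along its y
- scrapmat_top (a point): centre of the top of the red scrap mat, 130 mm square, 4 mm thick, fixed
- malletpad_top (a point): centre of the top of the black rubber mallet pad, 80 mm square, 4 mm thick, fixed
- mallet_grip (a point): grip point on the mallet's flat-sided wooden handle (16 mm wide, 18 mm high, level), 55 mm from the head's axis and 28 mm above the lower face. x points along the handle away from the head, z up; the handle runs from 16 to 116 mm from the head's axis. The mallet, 160 g, stands on its round orange head (42 mm across, 56 mm tall)
- mallet_face (a point): centre of the mallet head's lower striking face, which stands on the pad; the same axes as the grip point (x along the handle away from the head, z up)
- pin_head (a point): centre of the top of the flat brass head (24 mm across) of the blue punch's sprung vertical pin, 78 mm above the bench when up; the 8 mm pin's tip is 45.5 mm lower, just clear of a base's plate when down. The fixed C-shaped punch is open towards this point's -x: slide a base in from there, standing on the bare bench
- punch_arm (a point): middle of the front end of the punch's arm, 15 mm in front of the pin (its -x side), 50 mm above the bench. The arm is 26 mm wide and fills 40 to 60 mm above the bench; the 50 mm wide post and its 4 mm thick, 70 mm wide foot begin 26 mm behind the pin. Axes as the pin head's
- pin (a joint): how far the punch pin is pushed down, m: 0 up, 0.012 fully down; a spring pushes it back, about 2 N at the start to 6 N fully down
- bowl_rim (a point): bystander: turned wooden bowl, 110 mm across, 50 mm high; centre of its mouth
- glue: bystander: yellow glue bottle, 56 mm across, 150 mm high; centre of its underside
- wrench_grip (a point): bystander: flat steel wrench lying on the bench, under 250 mm long; the middle of its handle

How it is judged:
By the outcome, as a careful person would: the job done as asked, in the order asked, and still so for the second after the job is handed in, with the robot touching nothing.
Of base1, base2, base4 only 1 to 2 are there at a start; the rules pass over those that are not, and their reading is None.
At some moment in a run one of base1, base2, base3, base4 may be knocked a few centimetres aside while the robot is not near it.
It also fails if it takes over 210 s, if anything falls off the work surface, if the arm or the gripper's body presses on something with over 40 N, if the wrist force passes 120 N, or if a joint passes its speed limit or range.

ROBOT

A 6-joint arm with a two-finger parallel gripper is mounted at the origin on the work surface. World frame = base frame: x ahead of the robot, y to its left, z up, the work surface at z = 0. Lengths are in mm, angles in rad, forces in N, time in s.
With the tool pointing down it reaches from about 350 to 850 mm from the base axis. Payload 8.1 kg.
Tool frame: the origin (TCP) lies at the very end of the fingers, on their centre line; the grasp point (between the pads) lies 19 mm behind it; z points along the fingers, y is the line along which they close (so a half turn about z gives the same grasp; the last joint's range is limited). The gripper opens to 93 mm and grips with 3 to 60 N. Pads are 15 mm wide; open, the fingers measure 128 mm over their backs; the gripper's body (75 mm by 188 mm) begins 65 mm behind the grasp point.
Start: joints at [-1.315, 0.13, 1.488, -0, 1.523, -0.085], TCP at [200.565, -565.49, 218.635] pointing down, gripper open.
Joint ranges: [-2.96, 2.96], [-0.89, 2.26], [0.02, 2.5], [-1.34, 4.48], [0, 2.73], [-2.66, 2.66]. Speed limits (rad/s): [2.39, 2.39, 2.79, 3.14, 3.14, 3.14].

INTERFACE

Orientations are given as a unit quaternion [x, y, z, w].
In Python, from plant import robot gives the robot as it stands.
- The arm moves only by the shell command python3 -m handwheel 'ROWS' [FORCE]. ROWS is text: rows parted by semicolons, each of 7 numbers parted by spaces: the shift along the world's x, y, z in m, then the turn, a rotation vector about the world's x, y, z in degrees, then the finger opening in m, from 0 to 0.093. A call has 1 to 8 rows; each row is the pose to reach, as a shift and turn from the pose commanded when the call began; what a row does not reach only later rows make up. A row lasts 1/12 s, in which the tool goes at most 41.7 mm and 7.16 degrees, less where a joint would pass 70% of its speed; a pose out of reach is approached as far as the arm can. A call with a gripper value outside its range is refused whole. The fingers move at their own pace and stop on an object; FORCE is the grip in N (left out, the last holds). Time passes only in rows, so rows that repeat a pose let the fingers close. It gives the time, the measured TCP pose, the force, the opening and the grip force at its end, in the units of the state.
- robot.observe(): the state, without advancing time (a new reading comes with each control period).
- robot.get_image(name): name is "scene" or "side" or "wrist"; returns a dict with "pixels" (420x560x3 uint8, blue, green, red), "depth" (420x560 float32, mm along the optical axis (not along the pixel's ray), 0 where there is no reading), "intrinsics" (3x3 intrinsics, pixels), "position" and "attitude" of the camera in the world. Camera axes: x right, y up, looking along -z (the intrinsics and any distortion apply to the point x, -y, -z); pixel columns grow to the right and rows downward; lengths in mm; the calibration is good to about 2 mm. A picture is of the moment at which its call begins.
- robot.job_done(): hands the job in; it is judged then, once.
The state is a dict: "t": time; "joint_pos": joint angles; "joint_velocities": joint speeds; "effort": joint torques, N m; "tool_pos": TCP position; "tcp_rot": TCP orientation; "contact_force": force on the tool from outside, world axes, zero at the start; "ft_torque": the same for the moment, N m; "width": finger opening in mm; "grasp_force": force on a finger pad.
Only numpy, scipy, OpenCV 4.12 (cv2) and the standard library are available. Lean on these libraries where they do the work, as an engineer would, in place of code of your own. Each camera call takes 0.05 s, during which the arm holds its last target. There are 200 camera calls.

## Working session

There is one attempt and no reset: what is moved stays moved. The work goes in short steps, Python scripts to look and compute and a shell command to move; the robot and the scene stay as the last step left them, time stands still between calls to the robot, and variables do not carry over. Pictures are saved under pics/ and viewed, at most 18 in all, crops included, and the job is handed in when it is done.

```bash
ls; mkdir -p pics
cat > h.py <<'E'
import numpy as np,cv2
from scipy.spatial.transform import Rotation as R
from plant import robot
def shot(n,f=None):
    d=robot.get_image(n)
    if f: cv2.imwrite('pics/'+f,d['pixels'])
    np.savez('/tmp/'+n+'.npz',**{k:np.array(v) for k,v in d.items()})
    return d
def cloud(d):
    K=np.array(d['intrinsics']);D=np.array(d['depth'],float)
    v,u=np.mgrid[:D.shape[0],:D.shape[1]]
    P=np.stack([(u-K[0,2])/K[0,0]*D,-(v-K[1,2])/K[1,1]*D,-D],-1)
    A=np.array(d['attitude'])
    M=R.from_quat(A).as_matrix() if A.size==4 else A
    return P@M.T+np.array(d['position'])
def at_z(d,u,v,z):
    K=np.array(d['intrinsics']);A=np.array(d['attitude'])
    M=R.from_quat(A).as_matrix() if A.size==4 else A
    r=M@np.array([(u-K[0,2])/K[0,0],-(v-K[1,2])/K[1,1],-1]);p=np.array(d['position'])
    return p+r*(z-p[2])/r[2]
E
python3 - <<'E'
from h import *
for n in('scene','side','wrist'):
    d=shot(n,n+'0.png');print(n,d['position'],d['attitude'],[k for k in d],np.array(d['intrinsics']).ravel())
print(robot.observe())
E
```

```text
pics
scene [1017.12170692 -623.44033831 1202.6883448 ] [0.28375096 0.1016203  0.31574612 0.89970167] ['pixels', 'depth', 'intrinsics', 'position', 'attitude'] [469.01125452   0.         271.21777087   0.         469.01125452
 203.37741268   0.           0.           1.        ]
side [321.7261453  659.34842033 887.95148811] [-0.0431755   0.34114742  0.93191825 -0.11525053] ['pixels', 'depth', 'intrinsics', 'position', 'attitude'] [397.91271383   0.         277.18402555   0.         397.91271383
 203.33605341   0.           0.           1.        ]
wrist [ 265.68865502 -542.37613697  384.58513939] [-0.10277425  0.07265426 -0.57252631  0.81016815] ['pixels', 'depth', 'intrinsics', 'position', 'attitude'] [368.13533665   0.         278.21173465   0.         368.13533665
 210.75314865   0.           0.           1.        ]
{'t': 0.15, 'joint_pos': array([-1.31539666e+00,  1.31020613e-01,  1.48901555e+00, -5.31115708e-06,
        1.52293905e+00, -8.54324905e-02]), 'joint_velocities': array([-0.00044949, -0.00080408, -0.00298799, -0.00101888, -0.00111974,
       -0.00128049]), 'effort': array([ 1.79422517e-03, -5.60475791e+01, -4.92333663e+01,  7.69113866e-02,
        3.05355631e-02, -7.72805879e-05]), 'tool_pos': array([ 200.45891532, -565.08454221,  217.81617509]), 'tcp_rot': array([ 9.85514031e-01,  1.69592502e-01, -6.13195558e-05, -6.88559048e-04]), 'contact_force': array([-0.1655823 ,  0.93158632, -0.03942675]), 'ft_torque': array([-0.01324064, -0.00722241,  0.01607945]), 'grasp_force': 0.0, 'width': 92.67205362197723}
```

View pics/scene0.png

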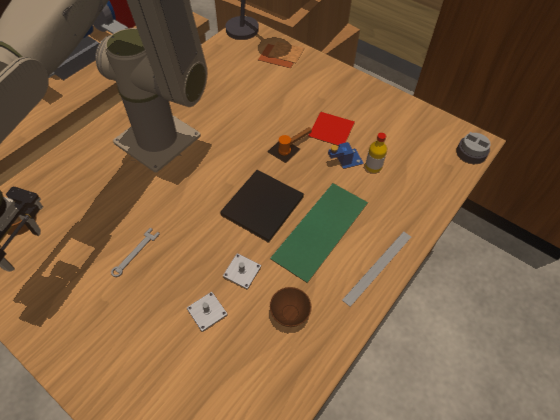

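View pics/side0.png

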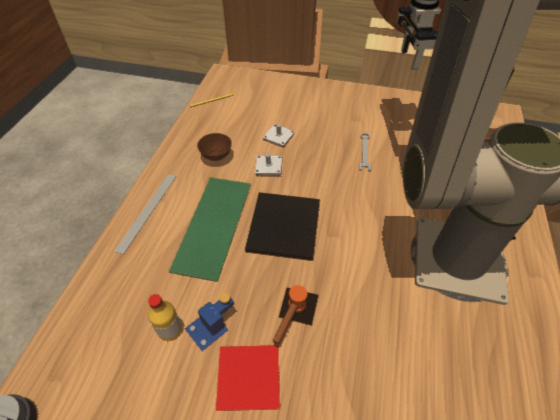

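The views show two bases at scene pixels (241,270) and (207,311). The granite is at (262,205), green board (320,230), red mat (332,128), mallet (290,145), punch (346,155), bowl, glue, wrench and a ruler.

```bash
cat > m.py <<'E'
from h import *
import sys
def ortho(n,f,x0=200,x1=800,y0=-450,y1=350,s=1.0):
    # rectified onto z=0
    d=dict(np.load('/tmp/'+n+'.npz'));K=d['intrinsics'];M=R.from_quat(d['attitude']).as_matrix()
    X,Y=np.meshgrid(np.arange(x1,x0,-1/s),np.arange(y1,y0,-1/s),indexing='ij')
    P=np.stack([X,Y,0*X],-1)-d['position'];c=P@M
    u=K[0,2]+K[0,0]*c[...,0]/-c[...,2];v=K[1,2]-K[1,1]*c[...,1]/-c[...,2]
    cv2.imwrite('pics/'+f,cv2.remap(d['pixels'],u.astype('f4'),v.astype('f4'),cv2.INTER_CUBIC))
def rects(n):
    d=dict(np.load('/tmp/'+n+'.npz'));P=cloud(d);p=d['pixels'].astype(int);h=cv2.cvtColor(d['pixels'],cv2.COLOR_BGR2HSV).astype(int);Z=P[...,2]
    H,S,V=h[...,0],h[...,1],h[...,2]
    def rep(name,m,mn=20):
        m=m&(d['depth']>0)&(P[...,0]>150)&(P[...,0]<950)&(abs(P[...,1])<700)
        nl,l,st,_=cv2.connectedComponentsWithStats(m.astype('u1'))
        for i in range(1,nl):
            if st[i,4]<mn: continue
            q=P[l==i];r=cv2.minAreaRect(q[:,:2].astype('f4'))
            print(n,name,st[i,:5],'rect c',np.round(r[0],1),'size',np.round(r[1],1),'ang',round(r[2],1),'z',np.round(np.percentile(q[:,2],[5,50,95]),1),'mean',q.mean(0).round(1))
    rep('granite',(V<60)&(Z>12)&(Z<30)&(Z>15),200)
    rep('green',(H>60)&(H<90)&(S>100)&(Z<20),200)
    rep('red',((H<4)|(H>176))&(S>200)&(Z<15),150)
    rep('pad',(V<60)&(Z>-5)&(Z<12),60)
    rep('orange',(H>3)&(H<12)&(S>180)&(Z>48),10)
    rep('blue',(H>105)&(H<125)&(S>120)&(Z>30),15)
    rep('bluefoot',(H>105)&(H<125)&(S>120)&(Z<20),15)
    rep('brass',(Z>68)&(Z<90)&(H>15)&(H<35)&(S>120),5)
    rep('plate',(S<60)&(Z>8)&(Z<24)&(V>100),100)
    rep('stem',(Z>40)&(Z<60)&(S<70),8)
if __name__=='__main__':
    for n in('scene','side'): rects(n)
E
python3 - <<'E'
from m import *
for n in('scene','side'): rects(n)
ortho('side','orthoside.png',x0=200,x1=800,y0=-450,y1=350,s=1)
E
```

```text
scene granite [ 221  170   82   69 2822] rect c [470.8   6.6] size [181. 202.] ang 5.4 z [15.7 18.9 23. ] mean [472.8   2.8  19.1]
scene red [309 112  45  33 914] rect c [448.8 415.8] size [125.7 132.2] ang 15.6 z [-2.3  2.7  7.3] mean [448.9 414.9   2.6]
scene pad [268 143  31  19 215] rect c [378.6 232.2] size [79.6 81.5] ang 0.6 z [-2.2  2.6  7.1] mean [384.2 221.9   2.7]
scene pad [457 147  27  17  67] rect c [880.9 585.4] size [37.7 93.9] ang 87.9 z [ 0.6  6.1 11.5] mean [880.2 579.5   6.2]
scene orange [377 133   9   9  32] rect c [657.2 357.2] size [25.2 21.4] ang 43.2 z [132.9 141.8 149.3] mean [657.8 354.  141.2]
scene blue [336 143  17  12 119] rect c [557.5 313.7] size [51.2 48.4] ang 46.9 z [55.5 58.9 62.8] mean [561.1 317.9  58.9]
scene bluefoot [343 152  19  16  85] rect c [596.2 336.6] size [39.5 81.3] ang 1.8 z [-1.9  2.7  7.2] mean [591.6 339.2   2.6]
scene brass [331 145   7   7  38] rect c [538.3 287. ] size [19.3 25. ] ang 17.4 z [71.5 77.  81.1] mean [539.1 286.3  76.6]
scene brass [369 149  18  10  77] rect c [662.  345.2] size [54.5 28.9] ang 23.0 z [70.2 79.2 
[... 2467 characters left out ...]
 -349.7] size [13.3 11.1] ang 13.7 z [41.5 49.5 53.5] mean [ 571.6 -349.8   48.5]
side stem [266 154   5   7  29] rect c [ 569.8 -204. ] size [12.5 15.4] ang 13.3 z [40.8 51.1 55. ] mean [ 569.8 -202.6   49.2]
side stem [220 301  14  14  41] rect c [530.2 300.7] size [37.3  1.9] ang 57.2 z [45.5 52.6 58.9] mean [530.2 300.9  52.4]
side stem [198 311  25  19  76] rect c [559.9 339. ] size [55.9 27.2] ang 2.4 z [41.  49.5 58.6] mean [549.5 339.3  49.5]
side stem [156 327  20   8  64] rect c [642.4 383.7] size [37.7  8.3] ang 26.6 z [41.7 51.5 59.8] mean [641.3 384.2  51.1]
side stem [  0 395  24  25 483] rect c [868.3 596.4] size [34.1 58. ] ang 89.1 z [44.4 55.5 58.2] mean [865.3 596.8  54.6]
```

Run:
```python
from h import *
a=cv2.imread('pics/scene0.png');b=cv2.imread('pics/side0.png')
i=np.vstack([np.hstack([cv2.resize(a[100:190,250:410],(400,225),interpolation=3),cv2.resize(b[270:360,140:300+20],(400,200),interpolation=3)[:200].copy() if 0 else cv2.resize(b[270:360,150:310],(400,225),interpolation=3)]),
np.hstack([cv2.resize(a[240:340,170:330],(400,250),interpolation=3),cv2.resize(b[110:210,190:350],(400,250),interpolation=3)])])
cv2.imwrite('pics/crop1.png',i)
```

```text
(no output)
```

View pics/crop1.png

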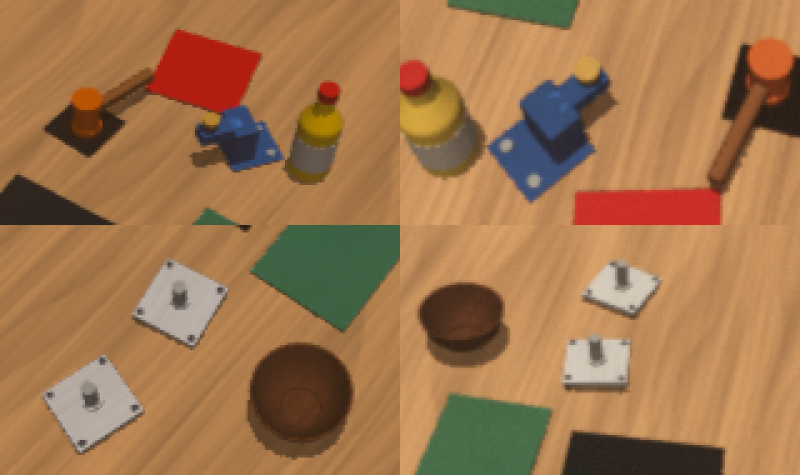

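View pics/orthoside.png

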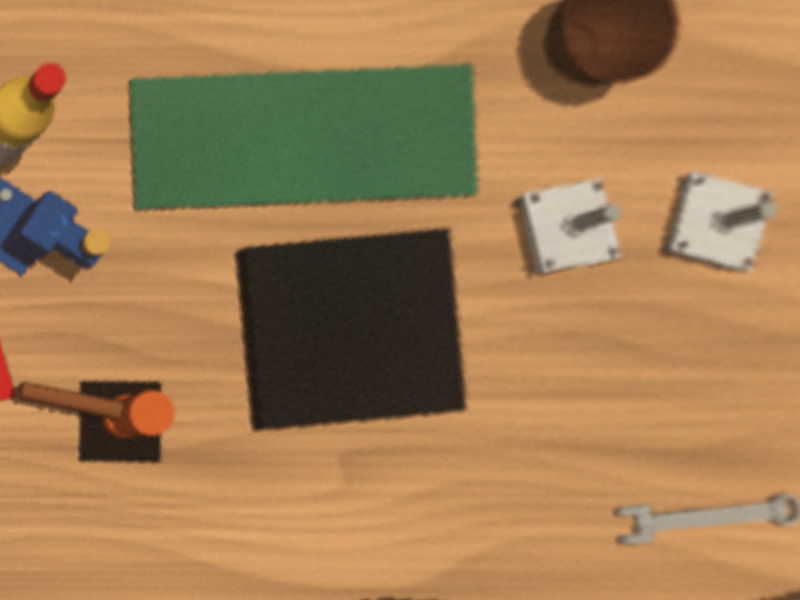

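```bash
python3 -m handwheel '.17 .165 0 0 0 0 .06;.17 .165 0 0 0 0 .06;.17 .165 0 0 0 0 .06;.37 .36 0 0 0 0 .06;.37 .36 0 0 0 0 .06;.37 .36 0 0 0 0 .06;.37 .36 0 0 0 0 .06;.37 .36 0 0 0 0 .06' 40
python3 - <<'E'
from h import *
d=dict(np.load('/tmp/side.npz'));P=cloud(d);h=cv2.cvtColor(d['pixels'],cv2.COLOR_BGR2HSV).astype(int)
q=P[(P[...,2]>20)&(P[...,2]<45)&(P[...,0]>350)&(P[...,0]<440)&(P[...,1]>260)&(P[...,1]<380)]
print(len(q),cv2.minAreaRect(q[:,:2].astype('f4')),np.percentile(q[:,2],[5,50,95]))
q=q[q[:,2]>33];print(cv2.minAreaRect(q[:,:2].astype('f4')),cv2.fitLine(q[:,:2].astype('f4'),2,0,.01,.01).ravel())
# blue arm/post top
q=P[(h[...,0]>105)&(h[...,0]<125)&(h[...,1]>120)&(P[...,2]>57)&(P[...,2]<63)&(P[...,0]>450)]
print(cv2.minAreaRect(q[:,:2].astype('f4')));
q=P[(h[...,0]>100)&(h[...,0]<128)&(h[...,1]>100)&(P[...,2]>0)&(P[...,2]<9)&(P[...,0]>450)]
r=cv2.minAreaRect(q[:,:2].astype('f4'));print(r,cv2.boxPoints(r))
print(R.from_quat(robot.observe()['tcp_rot']).as_matrix()[:,:2].round(3))
E
```

```text
t: 0.82
tool_pos: [440.5, -331.3, 218.5]
tcp_rot: [0.986, 0.169, -0.0, -0.0]
contact_force: [0.9, -0.6, -0.1]
width: 60.4
grasp_force: 0.0
308 ((397.5518493652344, 301.62200927734375), (85.97025299072266, 16.151012420654297), 78.09765625) [30.31593182 40.40132877 43.49754479]
((397.5162048339844, 301.4527893066406), (85.38245391845703, 16.151012420654297), 78.09765625) [2.1471742e-01 9.7667623e-01 3.9734802e+02 3.0309964e+02]
((557.0897216796875, 317.6128845214844), (49.94418716430664, 44.69256591796875), 59.41885757446289)
((573.0845336914062, 341.27752685546875), (68.7170181274414, 67.17078399658203), 57.604469299316406) [[526.3181  330.25998]
 [583.03503 294.2725 ]
 [619.85095 352.29507]
 [563.13403 388.28256]]
[[ 0.943  0.334]
 [ 0.334 -0.943]
 [-0.    -0.   ]]
```

```bash
python3 -m handwheel '.13 .126 -.05 0 0 0 .06;.13 .126 -.05 0 0 0 .06;.13 .126 -.05 0 0 0 .06;.13 .126 -.05 0 0 0 .06;.13 .126 -.1 0 0 0 .06;.13 .126 -.1 0 0 0 .06;.13 .126 -.1 0 0 0 .06;.13 .126 -.1 0 0 0 .06'
python3 - <<'E'
from h import *
d=shot('wrist','w1.png')
E
```

```text
t: 1.48
tool_pos: [568.4, -206.3, 117.2]
tcp_rot: [0.985, 0.17, -0.002, -0.001]
contact_force: [-0.2, -0.6, 0.5]
width: 60.1
grasp_force: 0.0
```

View pics/w1.png

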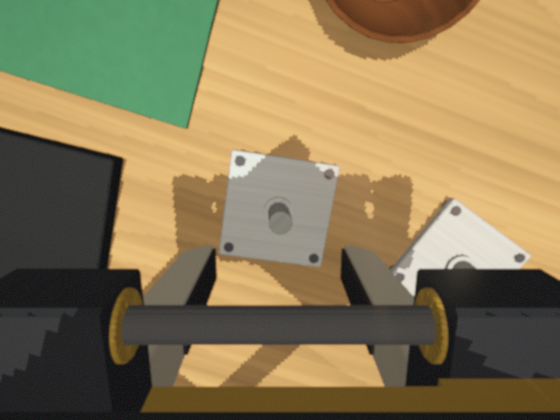

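The wrist view shows the stem at (280,215), centred between the fingertips (215 and 342). I'll go down and grip it.

```bash
python3 -m handwheel '.001 .001 -.04 0 0 0 .06;.001 .001 -.075 0 0 0 .06;.001 .001 -.095 0 0 0 .06;.001 .001 -.095 0 0 0 .06;.001 .001 -.095 0 0 0 0;.001 .001 -.095 0 0 0 0;.001 .001 -.095 0 0 0 0;.001 .001 -.095 0 0 0 0' 40
python3 -m handwheel '0 0 0 0 0 0 0;0 0 0 0 0 0 0;0 0 0 0 0 0 0;0 0 0.03 0 0 0 0;0 0 .07 0 0 0 0;0 0 .07 0 0 0 0'
python3 - <<'E'
from h import *
o=robot.observe();print(o['tool_pos'],o['contact_force'])
E
```

```text
t: 2.2
tool_pos: [572.4, -207.2, 26.6]
tcp_rot: [0.986, 0.169, 0.002, 0.001]
contact_force: [-0.4, 0.6, 1.2]
width: 37.8
grasp_force: 0.0
t: 2.7
tool_pos: [574.5, -207.7, 101.5]
tcp_rot: [0.985, 0.17, 0.004, 0.003]
contact_force: [1.9, -0.9, -0.6]
width: 15.1
grasp_force: 40.0
[ 574.46859006 -207.74227782  101.53158919] [ 1.87477056 -0.94635564 -0.62216688]
```

```bash
python3 -m handwheel '-.105 .216 .01 0 0 -5 0;-.105 .216 .01 0 0 -11.3 0;-.105 .216 .01 0 0 -11.3 0;-.105 .216 .01 0 0 -11.3 0;-.105 .216 .01 0 0 -11.3 0;-.105 .216 .01 0 0 -11.3 0;-.105 .216 .01 0 0 -11.3 0;-.105 .216 .01 0 0 -11.3 0'
python3 - <<'E'
from h import *
o=robot.observe();print(o['tool_pos'],o['contact_force'])
d=shot('wrist','w2.png');d=shot('side','s2.png')
o=robot.observe();print(o['tool_pos'],o['contact_force'])
P=cloud(d);h=cv2.cvtColor(d['pixels'],cv2.COLOR_BGR2HSV)
x=(abs(P[...,0]-470)<70)&(abs(P[...,1]-10)<70)&(h[...,1]<70)&(h[...,2]>90)&(P[...,2]>60)&(P[...,2]<110)
q=P[x];print(np.histogram(q[:,2],bins=10)); q=q[(q[:,2]<q[:,2].min()+16)];print(cv2.minAreaRect(q[:,:2].astype('f4')))
E
```

```text
t: 3.37
tool_pos: [464.8, 11.4, 103.6]
tcp_rot: [0.997, 0.073, 0.0, 0.0]
contact_force: [1.3, -0.2, -1.5]
width: 15.1
grasp_force: 40.0
[464.78999436  11.40474006 103.55747338] [ 1.28072451 -0.23091633 -1.47075458]
[465.77486437   9.65895774 103.70945633] [-0.44418855  0.01265393 -2.39194651]
(array([ 2,  3,  4, 20, 50, 99, 91, 55, 22,  8]), array([85.38695283, 86.57430374, 87.76165465, 88.94900557, 90.13635648,
       91.32370739, 92.5110583 , 93.69840922, 94.88576013, 96.07311104,
       97.26046195]))
((465.9769287109375, 13.179401397705078), (78.02191162109375, 77.90729522705078), 89.53656768798828)
```

View pics/s2.png

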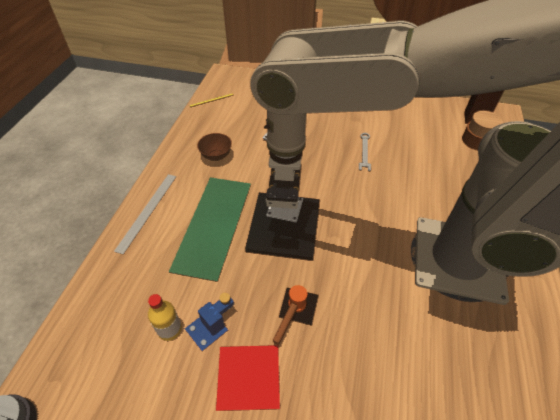

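The side view shows the base held level over the granite at about (285,210), with everything else in place.

```bash
python3 -m handwheel '.002 0 -.03 0 0 0 0;.002 0 -.045 0 0 0 0;.002 0 -.05 0 0 0 0;.002 0 -.053 0 0 0 0;.002 0 -.056 0 0 0 0;.002 0 -.056 0 0 0 0;.002 0 -.056 0 0 0 0'
python3 -m handwheel '0 0 0 0 0 0 0.04;0 0 0 0 0 0 .04;0 0 0 0 0 0 .04;0 0 .0 0 0 0 .04;0 0 .03 0 0 0 0.04;0 0 .07 0 0 0 0.04;0 0 .07 0 0 0 0.0;0 0 .07 0 0 0 0.0'
python3 - <<'E'
from h import *
d=shot('wrist','w3.png')
o=robot.observe();print(o['tool_pos'],o['contact_force'],o['width'])
P=cloud(d);h=cv2.cvtColor(d['pixels'],cv2.COLOR_BGR2HSV)
b=(abs(P[...,0]-470)<70)&(abs(P[...,1]-10)<70)&(P[...,2]>28)
for lo,hi in((28,42),(64,80)):
    q=P[b&(P[...,2]>lo)&(P[...,2]<hi)]
    if len(q)>5: print(lo,len(q),cv2.minAreaRect(q[:,:2].astype('f4')),q.mean(0))
q=P[b&(P[...,2]>28)&(P[...,2]<42)];A=np.c_[q[:,:2]-[468,10],np.ones(len(q))];print(np.linalg.lstsq(A,q[:,2],rcond=None)[0])
E
```

```text
t: 4.05
tool_pos: [468.4, 9.6, 48.5]
tcp_rot: [0.997, 0.072, 0.001, 0.0]
contact_force: [0.6, -0.7, -3.0]
width: 15.1
grasp_force: 40.0
t: 4.72
tool_pos: [470.1, 9.7, 120.9]
tcp_rot: [0.997, 0.072, 0.003, 0.001]
contact_force: [-1.0, -0.1, 0.6]
width: 30.5
grasp_force: 0.0
[468.59115702   9.86913891 118.85922382] [-0.41015892  0.43662254  0.32554869] 26.761450293869284
28 10403 ((468.7327880859375, 8.009857177734375), (80.01997375488281, 79.94831085205078), 89.46098327636719) [474.36221149   8.93915243  36.92742006]
64 567 ((470.549072265625, 6.576634407043457), (15.095893859863281, 15.324681282043457), 16.007999420166016) [471.2818894    6.85357335  73.2930277 ]
[-0.04396415  0.04145173 37.25110325]
```

View pics/w3.png

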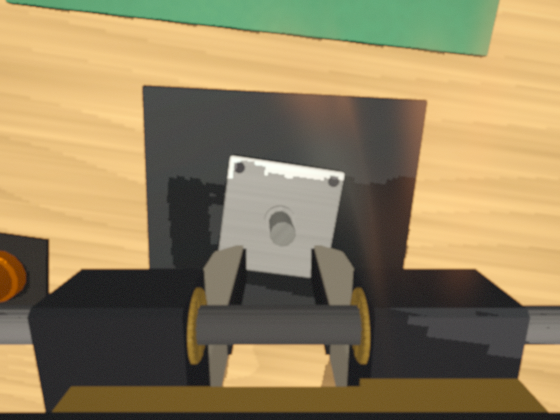

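The plate is tilted: the fit gives a slope of 0.06, with the (-x,+y) corner about 5.6 mm above its opposite. This points to the twisted base, so I'll press the corners to check.

```bash
python3 -m handwheel '-.032 .032 -.03 0 0 0 0;-.032 .032 -.06 0 0 0 0;-.032 .032 -.065 0 0 0 0;-.032 .032 -.07 0 0 0 0;-.032 .032 -.07 0 0 0 0;-.032 .032 -.07 0 0 0 0' 10
python3 -m handwheel '0 0 -.004 0 0 0 0;0 0 -.007 0 0 0 0;0 0 -.008 0 0 0 0;0 0 -.008 0 0 0 0'
python3 -m handwheel '0 0 -.002 0 0 0 0;0 0 -.004 0 0 0 0;0 0 -.004 0 0 0 0'
python3 -m handwheel '0 0 -.002 0 0 0 0;0 0 -.002 0 0 0 0;0 0 -.002 0 0 0 0'
cat > tilt.py <<'E'
from h import *
import sys
cx,cy=map(float,sys.argv[1:3])
o=robot.observe();print('tcp',o['tool_pos'].round(1),'F',o['contact_force'].round(1))
for n in sys.argv[3:]:
    d=shot(n,'last_%s.png'%n);P=cloud(d);h=cv2.cvtColor(d['pixels'],cv2.COLOR_BGR2HSV)
    b=(abs(P[...,0]-cx)<60)&(abs(P[...,1]-cy)<60)&(P[...,2]>28)&(P[...,2]<46)&(h[...,1]<80)
    if n=='side': b&=h[...,2]>90
    q=P[b];A=np.c_[q[:,:2]-[cx,cy],np.ones(len(q))]
    for _ in range(3):
        c=np.linalg.lstsq(A,q[:,2],rcond=None)[0];k=abs(q[:,2]-A@c)<3;q=q[k];A=A[k]
    print(n,len(q),'slope',c.round(3),cv2.minAreaRect(q[:,:2].astype('f4')))
E
python3 tilt.py 468.6 9 wrist side scene
```

```text
t: 5.27
tool_pos: [436.7, 41.4, 48.6]
tcp_rot: [0.997, 0.072, 0.0, 0.0]
contact_force: [0.1, 0.6, 0.8]
width: 0.1
grasp_force: 0.0
t: 5.6
tool_pos: [435.8, 41.7, 39.7]
tcp_rot: [0.997, 0.072, 0.0, 0.0]
contact_force: [0.0, -0.1, -0.2]
width: 0.4
grasp_force: 0.0
t: 5.85
tool_pos: [435.3, 41.9, 35.3]
tcp_rot: [0.997, 0.072, -0.0, -0.0]
contact_force: [0.9, -0.3, -0.7]
width: 0.2
grasp_force: 0.0
t: 6.1
tool_pos: [435.7, 42.0, 33.9]
tcp_rot: [0.997, 0.072, 0.0, -0.0]
contact_force: [-1.1, -0.1, 3.4]
width: 0.4
grasp_force: 1.9
tcp [435.7  42.   33.9] F [-1.1 -0.1  3.4]
wrist 22147 slope [ 0.045 -0.049 37.188] ((471.42425537109375, 9.50046157836914), (79.95120239257812, 71.92899322509766), 89.538818359375)
side 182 slope [ 1.9000e-02 -5.4000e-02  3.7789e+01] ((483.6125793457031, 11.490036010742188), (80.95600891113281, 48.87797927856445), 89.1918716430664)
scene 344 slope [ 0.038 -0.042 35.197] ((470.8328857421875, 10.436311721801758), (82.45952606201172, 82.42196655273438), 0.0034484427887946367)
```

It rocks: pressing flipped the slope from (-0.044,+0.041) to (+0.045,-0.049). Now I'll press the opposite corner, then each of them once more.

```bash
python3 -m handwheel '0 0 .04 0 0 0 0;0 0 .06 0 0 0 0;.03 -.03 .06 0 0 0 0;.064 -.064 .055 0 0 0 0;.064 -.064 .02 0 0 0 0;.064 -.064 .008 0 0 0 0;.064 -.064 .002 0 0 0 0;.064 -.064 -.001 0 0 0 0' 
python3 -m handwheel '0 0 -.001 0 0 0 0;0 0 -.001 0 0 0 0;0 0 -.001 0 0 0 0'
python3 tilt.py 468.6 9 wrist
python3 -m handwheel '0 0 .04 0 0 0 0;0 0 .06 0 0 0 0;-.03 .03 .06 0 0 0 0;-.064 .064 .055 0 0 0 0;-.064 .064 .02 0 0 0 0;-.064 .064 .008 0 0 0 0;-.064 .064 .003 0 0 0 0;-.064 .064 0 0 0 0 0' 
python3 -m handwheel '0 0 0 0 0 0 0;0 0 0 0 0 0 0;0 0 0 0 0 0 0'
python3 tilt.py 468.6 9 wrist
python3 -m handwheel '0 0 .04 0 0 0 0;0 0 .06 0 0 0 0;.03 -.03 .06 0 0 0 0;.064 -.064 .055 0 0 0 0;.064 -.064 .02 0 0 0 0;.064 -.064 .008 0 0 0 0;.064 -.064 .003 0 0 0 0;.064 -.064 0 0 0 0 0' 
python3 -m handwheel '0 0 0 0 0 0 0;0 0 0 0 0 0 0;0 0 0 0 0 0 0'
python3 tilt.py 468.6 9 wrist
```

```text
t: 6.92
tool_pos: [498.0, -22.6, 33.1]
tcp_rot: [0.997, 0.072, -0.002, 0.0]
contact_force: [-18.2, -4.5, 36.9]
width: 0.3
grasp_force: 18.3
t: 7.17
tool_pos: [498.1, -22.5, 33.3]
tcp_rot: [0.997, 0.072, -0.001, 0.001]
contact_force: [-13.1, -6.4, 20.7]
width: 0.4
grasp_force: 10.0
tcp [498.1 -22.5  33.3] F [-13.1  -6.4  20.7]
wrist 5353 slope [-0.054  0.05  36.968] ((470.1385803222656, 8.07940673828125), (80.0341567993164, 78.50141906738281), 89.78692626953125)
t: 7.88
tool_pos: [432.3, 43.7, 32.4]
tcp_rot: [0.997, 0.072, -0.003, -0.001]
contact_force: [-33.0, 8.4, 53.3]
width: 0.4
grasp_force: 27.7
t: 8.13
tool_pos: [434.4, 43.3, 33.1]
tcp_rot: [0.997, 0.072, -0.001, -0.001]
contact_force: [-10.5, 6.3, 17.0]
width: 0.3
grasp_force: 8.6
tcp [434.4  43.3  33.1] F [-10.5   6.3  17. ]
wrist 23801 slope [ 0.048 -0.054 36.95 ] ((472.475830078125, 8.463668823242188), (81.90428924560547, 75.54850769042969), 87.20807647705078)
t: 8.85
tool_pos: [498.7, -22.6, 33.2]
tcp_rot: [0.997, 0.072, -0.001, 0.001]
contact_force: [-17.1, -5.3, 39.8]
width: 0.6
grasp_force: 19.9
t: 9.1
tool_pos: [498.7, -22.5, 33.7]
tcp_rot: [0.997, 0.072, -0.001, 0.001]
contact_force: [-8.5, -6.7, 15.2]
width: 0.6
grasp_force: 7.5
tcp [498.7 -22.5  33.7] F [-8.5 -6.7 15.2]
wrist 5761 slope [-0.052  0.049 37.163] ((471.7778625488281, 7.0974578857421875), (80.01576232910156, 79.36420440673828), 89.10840606689453)
```

Three more flips came from the three presses. I'll add one slower cycle for certainty, then look.

```bash
python3 -m handwheel '0 0 .04 0 0 0 0;0 0 .06 0 0 0 0;-.03 .03 .06 0 0 0 0;-.063 .063 .055 0 0 0 0;-.063 .063 .025 0 0 0 0;-.063 .063 .015 0 0 0 0;-.063 .063 .01 0 0 0 0;-.063 .063 .006 0 0 0 0' 
python3 -m handwheel '0 0 -.002 0 0 0 0;0 0 -.004 0 0 0 0;0 0 -.006 0 0 0 0;0 0 -.006 0 0 0 0;0 0 -.006 0 0 0 0'
python3 tilt.py 468.6 9 wrist
python3 -m handwheel '0 0 .04 0 0 0 0;0 0 .06 0 0 0 0;.03 -.03 .06 0 0 0 0;.063 -.063 .055 0 0 0 0;.063 -.063 .025 0 0 0 0;.063 -.063 .015 0 0 0 0;.063 -.063 .01 0 0 0 0;.063 -.063 .006 0 0 0 0' 
python3 -m handwheel '0 0 -.002 0 0 0 0;0 0 -.004 0 0 0 0;0 0 -.006 0 0 0 0;0 0 -.006 0 0 0 0;0 0 -.006 0 0 0 0'
python3 -m handwheel '0 0 .005 0 0 0 0;0 0 .03 0 0 0 0;0 0 .08 0 0 0 0;-.03 .031 .08 0 0 0 .05;-.03 .031 .08 0 0 0 .05;-.03 .031 .08 0 0 0 .05'
python3 tilt.py 468.6 9 wrist side scene
python3 - <<'E'
from m import *
for n in('scene','side'): rects(n)
E
```

```text
t: 9.82
tool_pos: [436.1, 40.9, 37.2]
tcp_rot: [0.997, 0.072, -0.001, 0.0]
contact_force: [0.7, -0.3, 0.5]
width: 0.4
grasp_force: 0.1
t: 10.23
tool_pos: [437.5, 40.5, 33.4]
tcp_rot: [0.997, 0.071, 0.0, -0.0]
contact_force: [-8.3, 0.5, 15.8]
width: 0.7
grasp_force: 7.8
tcp [437.5  40.5  33.4] F [-8.3  0.5 15.8]
wrist 22445 slope [ 0.048 -0.053 36.951] ((473.7990417480469, 8.204669952392578), (80.17401885986328, 71.75370788574219), 89.0031509399414)
t: 10.95
tool_pos: [498.2, -21.8, 36.6]
tcp_rot: [0.997, 0.072, -0.001, -0.0]
contact_force: [-0.4, -0.2, 0.4]
width: 0.4
grasp_force: 0.0
t: 11.37
tool_pos: [499.9, -21.7, 33.7]
tcp_rot: [0.997, 0.072, 0.0, 0.0]
contact_force: [-7.6, 1.0, 13.3]
width: 0.9
grasp_force: 6.2
t: 11.87
tool_pos: [470.1, 10.1, 113.9]
tcp_rot: [0.997, 0.073, 0.002, 0.0]
contact_force: [1.2, 0.3, -0.7]
width: 15.7
grasp_force: 0.0
tcp [470.1  10.1 113.9] F [ 1.2  0.3 -0.7]
wrist 10150 slope [-0.042  0.042 37.263] ((471.26220703125, 6.704864501953125), (80.12049865722656, 79.74699401855469), 88.95457458496094)
side 502 slope [-0.04   0.038 37.004] ((472.412109375,
[... 3642 characters left out ...]
 c [458.7  42.8] size [ 8.  13.3] ang 13.4 z [40.2 40.5 41.1] mean [457.6  41.6  40.6]
side stem [288 227   7   5  16] rect c [439.6  41.1] size [14.6 14.6] ang 78.9 z [40.1 41.5 43.1] mean [439.4  42.5  41.5]
side stem [220 301  14  14  43] rect c [530.5 300.9] size [39.   2.6] ang 57.7 z [45.4 53.4 58.2] mean [530.7 301.5  52.6]
side stem [198 312  25  18  74] rect c [559.9 339.6] size [55.2 25.7] ang 2.6 z [41.6 49.2 58.1] mean [549.8 339.9  49.5]
side stem [157 327  19   8  67] rect c [641.2 383.8] size [36.5  7. ] ang 27.5 z [41.5 51.1 58.8] mean [640.1 383.6  50.9]
side stem [  0 395  24  25 484] rect c [868.1 596. ] size [34.1 57.9] ang 40.2 z [44.7 55.7 58.1] mean [865.2 596.8  54.7]
```

View pics/last_wrist.png

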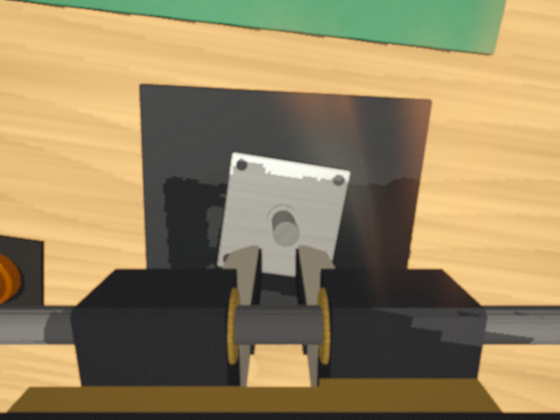

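The base now sits at about (471.5,8) with yaw about -1°, and the other base is unmoved. I'll align the tool, re-grip, and carry the base in front of the punch.

```bash
python3 -m handwheel '.002 -.003 -.02 0 0 -5 0.05;.002 -.003 -.05 0 0 -9.3 0.05;.002 -.003 -.066 0 0 -9.3 0.05;.002 -.003 -.066 0 0 -9.3 0.05;.002 -.003 -.066 0 0 -9.3 0.0;.002 -.003 -.066 0 0 -9.3 0.0;.002 -.003 -.066 0 0 -9.3 0;.002 -.003 -.066 0 0 -9.3 0' 40
python3 -m handwheel '0 0 0 0 0 0 0;0 0 0 0 0 0 0;0 0 0 0 0 0 0;0 0 0 0 0 0 0'
python3 -m handwheel '0 0 0.03 0 0 0 0;0 0 .05 0 0 0 0;0.015 .2 .05 0 0 7 0;.015 .2 .05 0 0 14 0;.015 .2 .05 0 0 21 0;.015 .2 .05 0 0 28 0;.015 .2 .05 0 0 35 0;.015 .2 .05 0 0 42 0'
python3 -m handwheel '0 0 0 0 0 7 0;0 0 0 0 0 14 0;0 0 0 0 0 16 0;0 0 0 0 0 16 0;0 0 0 0 0 16 0'
python3 - <<'E'
from h import *
o=robot.observe();print(o['tool_pos'],o['contact_force'])
d=shot('side','s4.png');shot('wrist','w4.png')
o=robot.observe();print(o['tool_pos'],o['contact_force'],R.from_quat(o['tcp_rot']).as_matrix()[:,0])
P=cloud(d);h=cv2.cvtColor(d['pixels'],cv2.COLOR_BGR2HSV);c=o['tool_pos']
x=(abs(P[...,0]-c[0])<65)&(abs(P[...,1]-c[1])<65)&(h[...,1]<70)&(h[...,2]>90)&(abs(P[...,2]-c[2]+12)<10)
q=P[x];print(q.mean(0));print(cv2.minAreaRect(q[:,:2].astype('f4')))
A=np.c_[q[:,:2]-c[:2],np.ones(len(q))];print(np.linalg.lstsq(A,q[:,2],rcond=None)[0])
E
```

```text
t: 12.68
tool_pos: [472.8, 5.7, 47.1]
tcp_rot: [1.0, -0.009, 0.001, 0.0]
contact_force: [0.3, -0.1, -0.2]
width: 27.9
grasp_force: 0.0
t: 13.02
tool_pos: [472.2, 5.9, 46.5]
tcp_rot: [1.0, -0.009, 0.001, 0.0]
contact_force: [-1.9, -0.5, 5.1]
width: 15.4
grasp_force: 39.9
t: 13.68
tool_pos: [485.8, 211.5, 95.3]
tcp_rot: [0.935, 0.354, 0.0, -0.001]
contact_force: [0.9, -0.6, -3.3]
width: 15.3
grasp_force: 39.9
t: 14.1
tool_pos: [486.0, 205.8, 95.0]
tcp_rot: [0.88, 0.476, -0.001, -0.0]
contact_force: [-0.2, 0.9, -2.7]
width: 15.1
grasp_force: 39.9
[486.01297359 205.76978842  95.01920908] [-0.24169771  0.93086769 -2.66850071]
[486.24873411 205.74304712  95.28789158] [-0.39767005 -0.05046387 -2.63635562] [ 5.47192504e-01  8.37006613e-01 -5.41916641e-04]
[495.23644913 224.31463487  84.36030223]
((495.0205383300781, 219.46463012695312), (46.05992126464844, 81.12640380859375), 57.90177536010742)
[-3.97791071e-02 -4.15181756e-02  8.54888840e+01]
```

View pics/s4.png

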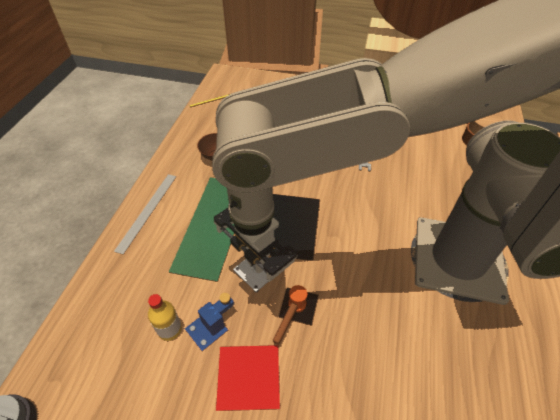

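The side view shows the base held at (258,268), just in front of the punch at (213,315) and square to it. I'll set it down, re-grip, and slide it in.

```bash
python3 -m handwheel '0 0 -.03 0 0 0 0;0 0 -.05 0 0 0 0;0 0 -.06 0 0 0 0;0 0 -.064 0 0 0 0;0 0 -.067 0 0 0 0;0 0 -.067 0 0 0 0.03;0 0 -.067 0 0 0 0.03;0 0 -.067 0 0 0 0.03'
python3 -m handwheel '0 0 0 0 0 0 0;0 0 0 0 0 0 0;0 0 0 0 0 0 0;0 0 0 0 0 0 0;0 0 0 0 0 0 0'
python3 -m handwheel '.005 .008 0 0 0 0 0;.010 .016 0 0 0 0 0;.015 .024 0 0 0 0 0;.020 .032 0 0 0 0 0;.025 .040 0 0 0 0 0;.029 .047 0 0 0 0 0;.032 .051 0 0 0 0 0;.034 .0545 0 0 0 0 0'
python3 -m handwheel '0 0 0 0 0 0 0;0 0 0 0 0 0 0'
python3 - <<'E'
from h import *
d=shot('side','s5.png');e=shot('wrist','w5.png')
a=cv2.resize(d['pixels'][220:370,150:330],(480,400),interpolation=3)
b=cv2.resize(e['pixels'],(320,240));b=cv2.copyMakeBorder(b,0,160,0,0,cv2.BORDER_CONSTANT)
cv2.imwrite('pics/c5.png',np.hstack([a,b]))
E
```

```text
t: 14.87
tool_pos: [488.0, 206.3, 30.4]
tcp_rot: [0.879, 0.477, 0.001, 0.0]
contact_force: [0.4, -0.2, -0.1]
width: 28.6
grasp_force: 0.0
t: 15.28
tool_pos: [487.0, 206.0, 29.2]
tcp_rot: [0.879, 0.477, 0.0, 0.0]
contact_force: [-0.5, -0.6, 4.4]
width: 15.2
grasp_force: 40.0
t: 15.95
tool_pos: [521.1, 259.6, 29.2]
tcp_rot: [0.879, 0.477, -0.0, 0.001]
contact_force: [-2.1, -8.5, 9.6]
width: 15.3
grasp_force: 40.1
t: 16.12
tool_pos: [521.0, 260.6, 29.2]
tcp_rot: [0.879, 0.477, 0.0, 0.0]
contact_force: [-0.2, -1.8, 5.4]
width: 15.1
grasp_force: 40.0
```

View pics/c5.png

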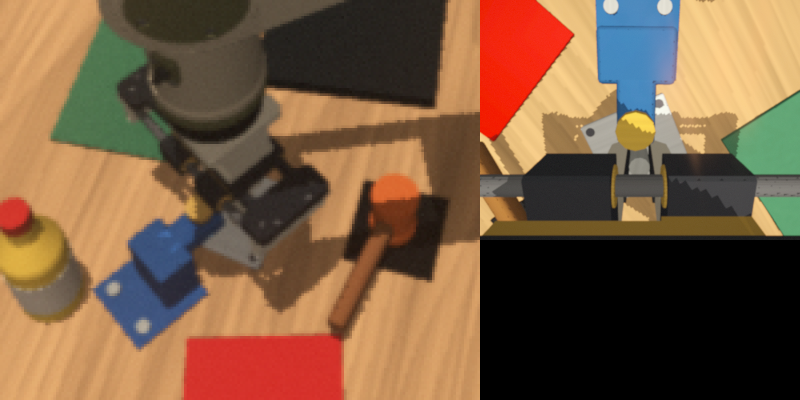

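The left view shows the plate at (245,235) under the punch arm. In the wrist view the plate looks yawed relative to the punch, so I'll measure it.

```bash
cat > rel.py <<'E'
from h import *
d=dict(np.load('/tmp/wrist.npz'));P=cloud(d);h=cv2.cvtColor(d['pixels'],cv2.COLOR_BGR2HSV).astype(int);D=d['depth']
def cc(m): 
    n,l,s,_=cv2.connectedComponentsWithStats(m.astype('u1'));return P[l==1+np.argmax(s[1:,4])]
head=cc((h[...,0]>15)&(h[...,0]<35)&(h[...,1]>100)&(P[...,2]>60)&(P[...,2]<90));print('head',cv2.minEnclosingCircle(head[:,:2].astype('f4')),head[:,2].mean())
arm=P[(h[...,0]>95)&(h[...,0]<125)&(h[...,1]>100)&(abs(P[...,2]-60)<3)];r=cv2.minAreaRect(arm[:,:2].astype('f4'));print('arm',r,cv2.boxPoints(r).round(1).tolist())
ft=P[(h[...,0]>95)&(h[...,0]<125)&(h[...,1]>100)&(abs(P[...,2]-4)<4)];print('foot',cv2.minAreaRect(ft[:,:2].astype('f4')))
m=(h[...,1]<70)&(P[...,2]>9)&(P[...,2]<24)&(D>0);m[300:]=0
pl=P[m];r=cv2.minAreaRect(pl[:,:2].astype('f4'));print('plate',len(pl),r,cv2.boxPoints(r).round(1).tolist())
A=np.c_[pl[:,:2]-[521,260],np.ones(len(pl))];print(np.linalg.lstsq(A,pl[:,2],rcond=None)[0])
E
python3 rel.py
python3 - <<'E'
from h import *
e=cv2.imread('pics/w5.png')[140:340,100:440];cv2.imwrite('pics/c6.png',cv2.resize(e,(765,450),interpolation=3))
E
```

```text
head ((536.9175415039062, 288.1446533203125), 11.951486587524414) 78.75268890211882
arm ((554.3350219726562, 314.4937744140625), (59.388404846191406, 49.039939880371094), 55.10299301147461) [[517.2000122070312, 304.20001220703125], [557.5, 276.1000061035156], [591.4000244140625, 324.79998779296875], [551.2000122070312, 352.8999938964844]]
foot ((580.479248046875, 353.184326171875), (23.446088790893555, 68.6916732788086), 56.395477294921875)
plate 6217 ((519.5719604492188, 264.43896484375), (62.670352935791016, 79.75334167480469), 79.72282409667969) [[474.70001220703125, 240.6999969482422], [553.2000122070312, 226.5], [564.4000244140625, 288.20001220703125], [485.8999938964844, 302.3999938964844]]
[-0.03855024 -0.03609507 16.86182588]
```

View pics/c6.png

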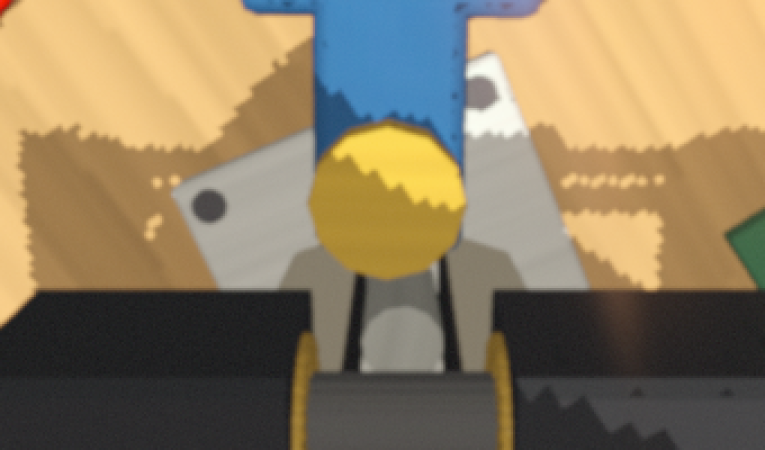

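The base is yawed about 23° from the punch (79.7° against 56.4°), and the pin is only about 5 mm inside its rim. I'll re-grip with a pre-turn, then square it up and push it in slightly.

```bash
python3 -m handwheel '0 0 0 0 0 0 0.024;0 0 0.001 0 0 0 0.024;0 0 0.001 0 0 7 0.024;0 0 0.001 0 0 14 0.024;0 0 0.001 0 0 21 0.024;0 0 0.001 0 0 22 0.024;0 0 .001 0 0 22 0;0 0 .001 0 0 22 0' 60
python3 -m handwheel '0 0 0 0 0 0 0;0 0 0 0 0 0 0;0 0 0 0 0 0 0;0 0 .001 0 0 -5 0;0 0 .001 0 0 -10 0;0 0 .001 0 0 -15 0;0 0 .001 0 0 -20 0;0 0 .001 0 0 -23 0'
python3 -m handwheel '0.0005 0.001 0 0 0 0 0;.001 .002 0 0 0 0 0;.001 .002 0 0 0 0 0;.001 .002 0 0 0 0 0'
python3 - <<'E'
from h import *
e=shot('wrist','w6.png')
E
python3 rel.py
```

```text
t: 16.88
tool_pos: [520.2, 260.4, 29.4]
tcp_rot: [0.773, 0.634, -0.0, -0.0]
contact_force: [0.9, -0.5, 1.5]
width: 14.9
grasp_force: 43.4
t: 17.55
tool_pos: [520.1, 260.2, 30.1]
tcp_rot: [0.885, 0.466, -0.0, 0.0]
contact_force: [-0.5, -0.2, -1.2]
width: 14.9
grasp_force: 59.7
t: 17.88
tool_pos: [521.5, 262.5, 30.4]
tcp_rot: [0.883, 0.469, -0.0, -0.0]
contact_force: [-0.9, 0.7, -3.2]
width: 14.8
grasp_force: 59.7
head ((536.8580322265625, 288.16229248046875), 12.084506034851074) 78.75260151507379
arm ((554.1365356445312, 313.9896240234375), (59.43700408935547, 49.20865249633789), 55.61251449584961) [[517.0, 303.3999938964844], [557.7000122070312, 275.6000061035156], [591.2000122070312, 324.6000061035156], [550.5999755859375, 352.3999938964844]]
foot ((580.8197631835938, 354.0672302246094), (25.768386840820312, 68.61051177978516), 55.485557556152344)
plate 6739 ((544.2793579101562, 298.1519470214844), (137.70281982421875, 80.17501068115234), 57.23795700073242) [[473.29998779296875, 261.8999938964844], [540.7000122070312, 218.60000610351562], [615.2000122070312, 334.3999938964844], [547.7999877929688, 377.70001220703125]]
[-0.04426249 -0.02794866 18.08144062]
```

Yaw is now 57.2° and the pin is about 10 mm inside the rim. I'll set it down, release, lift and check.

```bash
python3 -m handwheel '0 0 -.001 0 0 0 0;0 0 -.002 0 0 0 0;0 0 -.002 0 0 0 0;0 0 -.002 0 0 0 0.03;0 0 -.002 0 0 0 0.03;0 0 -.002 0 0 0 0.03;0 0 0.02 0 0 0 0.03;0 0 .06 0 0 0 .03'
python3 -m handwheel '-.01 -.02 .04 0 0 0 .05;-.03 -.04 .08 0 0 0 .05;-.04 -.06 .08 0 0 0 .05;-.04 -.06 .08 0 0 0 .05;-.04 -.06 .08 0 0 0 .05'
python3 - <<'E'
from h import *
e=shot('wrist','w7.png')
P=cloud(e);h=cv2.cvtColor(e['pixels'],cv2.COLOR_BGR2HSV).astype(int)
m=(h[...,1]<70)&(P[...,2]>9)&(P[...,2]<26)&(abs(P[...,0]-521)<62)&(abs(P[...,1]-262)<62)
q=P[m];r=cv2.minAreaRect(q[:,:2].astype('f4'));print(len(q),r,cv2.boxPoints(r).round(1).tolist())
print(robot.observe()['tool_pos'])
E
```

```text
t: 18.6
tool_pos: [517.3, 260.8, 85.5]
tcp_rot: [0.883, 0.469, -0.005, -0.001]
contact_force: [-0.6, -0.4, -0.1]
width: 30.3
grasp_force: 0.0
t: 19.02
tool_pos: [482.0, 202.1, 172.0]
tcp_rot: [0.884, 0.468, 0.002, 0.0]
contact_force: [0.1, 1.0, 0.3]
width: 49.9
grasp_force: 0.0
7907 ((525.0520629882812, 266.95037841796875), (100.21647644042969, 80.03972625732422), 57.66883850097656) [[464.3999938964844, 246.0], [532.0999755859375, 203.1999969482422], [585.7000122070312, 287.8999938964844], [518.0, 330.70001220703125]]
[481.71408664 202.45818938 170.75283707]
```

View pics/w7.png

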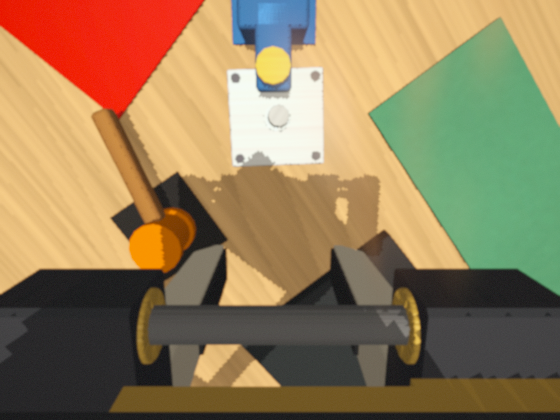

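The base sits square under the pin: front dots at (236,78) and (315,76), pin head at (273,65), stem at (278,116). I'll check the pin-to-rim distance.

Run:
```python
from h import *
d=dict(np.load('/tmp/wrist.npz'))
a=at_z(d,228.5,69,16);b=at_z(d,322.5,67.5,16);c=at_z(d,325,161,16);e=at_z(d,232,165,16);p=at_z(d,273.5,65,78)
print(a,b,c,e,p,np.linalg.norm(a-b),np.linalg.norm(b-c))
u=(b-a)[:2]/np.linalg.norm((b-a)[:2]);n=np.array([u[1],-u[0]]);print('pin past edge',(p[:2]-a[:2])@-n,'along',(p[:2]-a[:2])@u,'centre',(a+b+c+e)/4)
d=shot('side');shot('scene')
P=cloud(d);h=cv2.cvtColor(d['pixels'],cv2.COLOR_BGR2HSV).astype(int)
for n in('side','scene'):
    d=dict(np.load('/tmp/%s.npz'%n));P=cloud(d);h=cv2.cvtColor(d['pixels'],cv2.COLOR_BGR2HSV).astype(int)
    m=(h[...,1]<70)&(P[...,2]>8)&(P[...,2]<24)&(abs(P[...,0]-521)<62)&(abs(P[...,1]-262)<62)
    q=P[m];r=cv2.minAreaRect(q[:,:2].astype('f4'));print(n,len(q),r,cv2.boxPoints(r).round(1).tolist())
    q=P[(abs(P[...,0]-521)<20)&(abs(P[...,1]-259)<20)&(P[...,2]>44)&(P[...,2]<62)&(h[...,1]<70)];print('stem',len(q),q.mean(0))
```

```text
[508.60376096 312.55548118  16.        ] [573.36286531 270.0331576   16.        ] [533.90595035 203.91291814  16.        ] [464.49368915 246.82571019  16.        ] [537.10152828 287.46363446  78.        ] 77.47186327385226 76.9982740319758
pin past edge -5.332700411275651 along 37.59369389214843 centre [520.09156644 258.33181678  16.        ]
side 769 ((519.9763793945312, 259.9581298828125), (79.54735565185547, 81.79055786132812), 57.275482177734375) [[464.1000061035156, 248.60000610351562], [532.9000244140625, 204.39999389648438], [575.9000244140625, 271.29998779296875], [507.1000061035156, 315.5]]
stem 45 [521.56747084 261.82027924  52.64870424]
scene 438 ((531.4409790039062, 271.6986999511719), (116.9856948852539, 84.17495727539062), 61.01865005493164) [[466.29998779296875, 240.89999389648438], [539.9000244140625, 200.10000610351562], [596.5999755859375, 302.5], [523.0, 343.29998779296875]]
stem 27 [526.51771583 259.00942198  51.23876109]
```

The pin is only about 5.5–6 mm inside the rim, so I'll nudge the base about 3 mm deeper.

```bash
python3 -m handwheel '.02 .03 -.03 0 0 0 .03;.0395 .0575 -.06 0 0 0 .03;.0395 .0575 -.08 0 0 0 .03;.0395 .0575 -.08 0 0 0 .03;.0395 .0575 -.11 0 0 0 .03;.0395 .0575 -.13 0 0 0 .03;.0395 .0575 -.141 0 0 0 .03;.0395 .0575 -.141 0 0 0 .03' 50
python3 -m handwheel '0 0 0 0 0 0 .03;0 0 0 0 0 0 0;0 0 0 0 0 0 0;0 0 0 0 0 0 0;.0005 .001 0 0 0 0 0;.001 .0018 0 0 0 0 0;.0016 .0026 0 0 0 0 0;.0016 .0026 0 0 0 0 0'
python3 -m handwheel '0 0 0 0 0 0 0;0 0 0 0 0 0 .03;0 0 0 0 0 0 .03;0 0 0 0 0 0 .03;0 0 0.02 0 0 0 0.03;0 0 .06 0 0 0 .03;-.01 -.02 .1 0 0 0 .05;-.03 -.04 .14 0 0 0 .05'
python3 -m handwheel '-.01 -.02 0 0 0 0 .05;-.01 -.02 0 0 0 0 .05;-.01 -.02 0 0 0 0 .05'
python3 - <<'E'
from h import *
e=shot('wrist','w8.png');P=cloud(e);h=cv2.cvtColor(e['pixels'],cv2.COLOR_BGR2HSV).astype(int)
m=(h[...,1]<70)&(P[...,2]>9)&(P[...,2]<26)&(abs(P[...,0]-521)<62)&(abs(P[...,1]-262)<62)
q=P[m];r=cv2.minAreaRect(q[:,:2].astype('f4'));print(len(q),r,cv2.boxPoints(r).round(1).tolist())
d=shot('side');P=cloud(d);h=cv2.cvtColor(d['pixels'],cv2.COLOR_BGR2HSV).astype(int)
m=(h[...,1]<70)&(P[...,2]>8)&(P[...,2]<24)&(abs(P[...,0]-521)<62)&(abs(P[...,1]-262)<62)
q=P[m];r=cv2.minAreaRect(q[:,:2].astype('f4'));print(len(q),r,cv2.boxPoints(r).round(1).tolist())
q=P[(P[...,2]>33)&(P[...,2]<45)&(P[...,0]>350)&(P[...,0]<440)&(P[...,1]>260)&(P[...,1]<380)]
print(len(q),cv2.minAreaRect(q[:,:2].astype('f4')))
print(robot.observe()['tool_pos'])
E
```

```text
t: 19.83
tool_pos: [518.5, 259.0, 26.4]
tcp_rot: [0.883, 0.469, -0.003, -0.0]
contact_force: [-1.2, -0.9, -0.2]
width: 30.0
grasp_force: 0.0
t: 20.5
tool_pos: [523.7, 261.8, 31.5]
tcp_rot: [0.883, 0.469, 0.001, 0.001]
contact_force: [-1.5, -6.2, 7.9]
width: 15.2
grasp_force: 49.9
t: 21.17
tool_pos: [497.6, 227.2, 162.1]
tcp_rot: [0.883, 0.469, 0.0, 0.0]
contact_force: [1.1, 0.7, 0.6]
width: 38.9
grasp_force: 0.0
t: 21.42
tool_pos: [487.1, 206.9, 160.7]
tcp_rot: [0.884, 0.468, 0.001, 0.0]
contact_force: [0.2, -0.5, -0.5]
width: 49.7
grasp_force: 0.0
8261 ((526.6190795898438, 266.64959716796875), (97.6824722290039, 80.14611053466797), 59.37717056274414) [[467.29998779296875, 245.0], [536.2000122070312, 204.1999969482422], [586.0, 288.29998779296875], [517.0, 329.1000061035156]]
738 ((522.5791625976562, 260.656982421875), (80.25358581542969, 81.28962707519531), 59.88771438598633) [[467.29998779296875, 246.3000030517578], [537.5999755859375, 205.60000610351562], [577.9000244140625, 275.0], [507.6000061035156, 315.79998779296875]]
287 ((397.6954345703125, 301.490478515625), (86.57740783691406, 16.548908233642578), 78.19780731201172)
[486.79266931 207.48583123 159.36007934]
```

The pin is now about 8 mm inside the rim. Next is the mallet: grip point at (393.8,284.8,32), handle at 78.2°, so the tool turns by +22.4°.

```bash
python3 -m handwheel '-.035 .03 0 0 0 7 .05;-.07 .058 0 0 0 14 .05;-.093 .077 -.03 0 0 21 .05;-.093 .077 -.06 0 0 22.4 .05;-.093 .077 -.09 0 0 22.4 .05;-.093 .077 -.12 0 0 22.4 .05;-.093 .077 -.12 0 0 22.4 .05;-.093 .077 -.12 0 0 22.4 .05'
python3 - <<'E'
from h import *
d=shot('wrist','w9.png');o=robot.observe();print(o['tool_pos'],R.from_quat(o['tcp_rot']).as_matrix()[:,0])
P=cloud(d);h=cv2.cvtColor(d['pixels'],cv2.COLOR_BGR2HSV).astype(int)
q=P[(P[...,2]>33)&(P[...,2]<45)&(P[...,0]>350)&(P[...,0]<440)&(P[...,1]>250)&(P[...,1]<380)&(h[...,0]<18)&(h[...,1]>110)]
print(len(q),cv2.minAreaRect(q[:,:2].astype('f4')),np.percentile(q[:,2],[5,50,95]))
E
```

```text
t: 22.18
tool_pos: [391.9, 283.6, 38.0]
tcp_rot: [0.775, 0.632, -0.003, -0.001]
contact_force: [0.6, -0.3, 0.4]
width: 50.2
grasp_force: 0.0
[393.74291563 284.37105981  40.16492968] [ 0.20196102  0.97939276 -0.00124868]
5760 ((391.73309326171875, 300.47686767578125), (51.29808044433594, 82.47823333740234), 6.7639946937561035) [38.83042549 41.46461307 42.70335098]
```

```bash
python3 -m handwheel '0 0 -.015 0 0 0 .05;0 0 -.027 0 0 0 .05;0 0 -.027 0 0 0 .05;0 0 -.027 0 0 0 0;0 0 -.027 0 0 0 0;0 0 -.027 0 0 0 0;0 0 -.027 0 0 0 0;0 0 -.027 0 0 0 0' 60
python3 -m handwheel '0 0 0 0 0 0 0;0 0 0 0 0 0 0;0 0 0 0 0 0 0;0 0 .03 0 0 0 0;0 0 .07 0 0 0 0;0 0 .11 0 0 0 0;0 0 .12 0 0 0 0;0 0 .12 0 0 0 0'
python3 -m handwheel '.02 .01 0 0 0 7 0;.04 .02 0 0 0 14 0;.06 .03 0 0 0 21 0;.08 .031 0 0 0 28 0;.096 .031 0 0 0 35 0;.096 .031 0 0 0 42 0;.096 .031 0 0 0 49 0;.096 .031 0 0 0 56 0'
python3 -m handwheel '0 0 0 0 0 7 0;0 0 0 0 0 14 0;0 0 0 0 0 16 0;0 0 0 0 0 16 0;0 0 0 0 0 16 0'
python3 - <<'E'
from h import *
d=shot('side','s10.png');e=shot('scene','c10.png');o=robot.observe();print(o['tool_pos'],R.from_quat(o['tcp_rot']).as_matrix()[:,0],o['contact_force'])
for n,d in(('side',d),('scene',e)):
    P=cloud(d);h=cv2.cvtColor(d['pixels'],cv2.COLOR_BGR2HSV).astype(int)
    m=(h[...,0]>2)&(h[...,0]<13)&(h[...,1]>170)&(P[...,2]>90)&(P[...,2]<200)&(abs(P[...,0]-537)<60)&(abs(P[...,1]-288)<60)
    q=P[m];t=q[q[:,2]>np.percentile(q[:,2],90)-8] if len(q) else q
    print(n,len(q),len(t) and (cv2.minEnclosingCircle(t[:,:2].astype('f4')),t.mean(0)))
b=d['pixels']
a=cv2.resize(dict(np.load('/tmp/side.npz'))['pixels'][200:360,140:340],(400,320),interpolation=3)
b=cv2.resize(dict(np.load('/tmp/scene.npz'))['pixels'][80:240,240:440],(400,320),interpolation=3)
cv2.imwrite('pics/c10b.png',np.hstack([a,b]))
E
```

```text
t: 22.9
tool_pos: [394.5, 284.4, 13.9]
tcp_rot: [0.775, 0.632, 0.0, 0.0]
contact_force: [-0.4, 0.3, -0.1]
width: 21.8
grasp_force: 0.0
t: 23.57
tool_pos: [396.6, 285.7, 137.4]
tcp_rot: [0.775, 0.632, 0.004, 0.001]
contact_force: [0.5, 0.6, -2.4]
width: 15.5
grasp_force: 59.8
t: 24.23
tool_pos: [488.8, 314.3, 129.6]
tcp_rot: [0.385, 0.923, -0.002, -0.002]
contact_force: [-0.3, -0.3, -1.7]
width: 15.8
grasp_force: 59.8
t: 24.65
tool_pos: [488.9, 314.5, 130.7]
tcp_rot: [0.257, 0.966, -0.001, -0.001]
contact_force: [-0.3, 0.5, -1.8]
width: 15.6
grasp_force: 59.8
[489.37691351 314.83148299 131.72892369] [-0.8680354   0.49650093  0.00117243] [ 0.81099877 -0.08495986 -1.68242177]
side 49 (((556.3287963867188, 283.1789245605469), 7.127615451812744), array([555.41784111, 282.45118956, 177.14158873]))
scene 246 (((540.5962524414062, 283.6576232910156), 22.822620391845703), array([539.51967376, 280.32605818, 175.6313685 ]))
```

View pics/c10b.png

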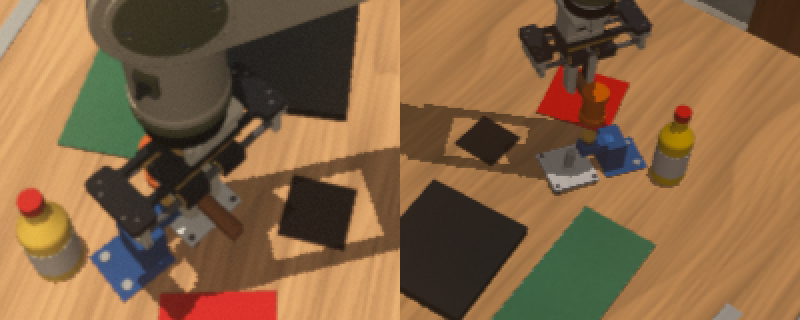

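The scene view shows the mallet head at (595,100), over the pin and base. Now I'll strike.

```bash
python3 -m handwheel '0 0 -.02 0 0 0 0;0 0 -.035 0 0 0 0;0 0 -.042 0 0 0 0;0 0 -.057 0 0 0 0;0 0 -.059 0 0 0 0;0 0 -.059 0 0 0 0'
python3 - <<'E'
from h import *
o=robot.observe();print(o['tool_pos'],o['contact_force'],o['ft_torque'])
d=shot('scene','c11.png');e=shot('side','s11.png');w=shot('wrist','w11.png')
for n,d in(('side',e),('scene',d),('wrist',w)):
    P=cloud(d);h=cv2.cvtColor(d['pixels'],cv2.COLOR_BGR2HSV).astype(int)
    m=(h[...,0]>2)&(h[...,0]<13)&(h[...,1]>170)&(P[...,2]>105)&(P[...,2]<135)&(abs(P[...,0]-537)<40)&(abs(P[...,1]-288)<40)
    t=P[m]
    if len(t)>10:
        A=np.c_[t[:,:2]-[537,288],np.ones(len(t))];print(n,len(t),cv2.minEnclosingCircle(t[:,:2].astype('f4')),t.mean(0),np.linalg.lstsq(A,t[:,2],rcond=None)[0])
o=robot.observe();print(o['tool_pos'],o['contact_force'])
a=cv2.resize(dict(np.load('/tmp/scene.npz'))['pixels'][110:190,280:400],(450,300),interpolation=3)
b=cv2.resize(w['pixels'],(350,300))
cv2.imwrite('pics/c11b.png',np.hstack([a,b]))
E
```

```text
t: 25.25
tool_pos: [490.0, 315.3, 74.4]
tcp_rot: [0.256, 0.967, -0.0, -0.0]
contact_force: [-3.1, -0.1, 4.1]
width: 15.6
grasp_force: 60.0
[489.95319964 315.28701818  74.41653751] [-3.13057966 -0.06676749  4.11916267] [-0.12741783  0.24550466 -0.08179225]
side 25 ((556.25927734375, 287.8964538574219), 8.679757118225098) [555.44097459 287.74625472 124.3540056 ] [9.17677898e-02 1.45914734e-01 1.22698743e+02]
scene 86 ((541.250732421875, 285.74517822265625), 23.166366577148438) [540.76579461 280.99051234 118.90586804] [-7.70317014e-02  9.05819979e-02  1.19830887e+02]
[490.20058033 315.39074733  74.93842341] [-2.93538104  0.14429949  2.73458574]
```

View pics/c11b.png

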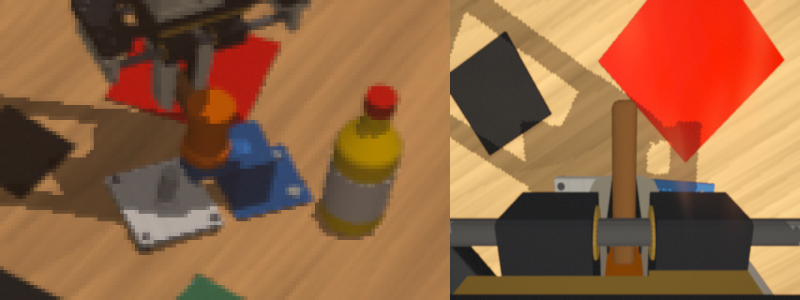

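The head is on the pin (205,150 in the crop), but the force is only about 4.4 N, so the pin isn't at its stop. I'll drive deeper until it bottoms.

```bash
python3 -m handwheel '0 0 -.002 0 0 0 0;0 0 -.003 0 0 0 0;0 0 -.003 0 0 0 0'
python3 -m handwheel '0 0 -.002 0 0 0 0;0 0 -.003 0 0 0 0;0 0 -.003 0 0 0 0;0 0 -.003 0 0 0 0'
```

```text
t: 25.65
tool_pos: [490.5, 315.9, 73.2]
tcp_rot: [0.256, 0.967, 0.001, 0.0]
contact_force: [-8.6, -2.2, 14.0]
width: 15.4
grasp_force: 60.1
t: 25.98
tool_pos: [490.1, 316.5, 70.5]
tcp_rot: [0.256, 0.967, 0.001, 0.0]
contact_force: [-11.2, 1.0, 16.5]
width: 15.4
grasp_force: 60.0
```

The force rose steeply to about 18 N net at a steady height, so the pin is at its stop. I'll take the mallet back to its pad.

```bash
python3 -m handwheel '0 0 .03 0 0 0 0;0 0 .06 0 0 0 0;0 0 .07 0 0 -7 0;-.01 0 .07 0 0 -14 0;-.03 -.01 .07 0 0 -21 0;-.05 -.02 .07 0 0 -28 0;-.07 -.03 .07 0 0 -35 0;-.09 -.0315 .07 0 0 -42 0'
python3 -m handwheel '-.008 0 0 0 0 -7 0;-.008 0 0 0 0 -14 0;-.008 0 0 0 0 -21 0;-.008 0 0 0 0 -28 0;-.008 0 0 0 0 -30 0;-.008 0 0 0 0 -30 0;-.008 0 0 0 0 -30 0;-.008 0 0 0 0 -30 0'
python3 - <<'E'
from h import *
d=shot('side','s12.png');e=shot('scene','c12.png');o=robot.observe();print(o['tool_pos'],R.from_quat(o['tcp_rot']).as_matrix()[:,0],o['contact_force'])
for n,d in(('side',d),('scene',e)):
    P=cloud(d);h=cv2.cvtColor(d['pixels'],cv2.COLOR_BGR2HSV).astype(int)
    m=(h[...,0]>2)&(h[...,0]<13)&(h[...,1]>170)&(P[...,2]>160)&(P[...,2]<210)&(abs(P[...,0]-380)<60)&(abs(P[...,1]-231)<60)
    t=P[m]
    if len(t)>10:
        A=np.c_[t[:,:2]-[380,231],np.ones(len(t))];print(n,len(t),cv2.minEnclosingCircle(t[:,:2].astype('f4')),t.mean(0),np.linalg.lstsq(A,t[:,2],rcond=None)[0])
P=cloud(e);h=cv2.cvtColor(e['pixels'],cv2.COLOR_BGR2HSV).astype(int)
for n in('side','scene'):
    d=dict(np.load('/tmp/%s.npz'%n));P=cloud(d);h=cv2.cvtColor(d['pixels'],cv2.COLOR_BGR2HSV).astype(int)
    m=(h[...,1]<70)&(P[...,2]>8)&(P[...,2]<24)&(abs(P[...,0]-521)<62)&(abs(P[...,1]-262)<62)
    q=P[m];r=cv2.minAreaRect(q[:,:2].astype('f4'));print(n,len(q),r)
E
```

```text
t: 26.65
tool_pos: [399.2, 282.3, 137.6]
tcp_rot: [0.588, 0.809, -0.0, 0.0]
contact_force: [-0.3, 0.2, -1.6]
width: 15.5
grasp_force: 60.0
t: 27.32
tool_pos: [392.1, 283.6, 138.1]
tcp_rot: [0.775, 0.632, -0.0, -0.0]
contact_force: [-0.8, -0.1, -1.7]
width: 15.4
grasp_force: 60.0
[392.14829476 283.66992317 138.17886068] [ 2.01340342e-01  9.79521345e-01 -3.19817726e-05] [-0.15575189  0.57319335 -1.96071734]
scene 137 ((387.31536865234375, 241.72720336914062), 34.82337951660156) [388.61287927 224.65220075 180.99789654] [-1.91425665e-01  1.31371675e-01  1.83480544e+02]
side 743 ((522.8705444335938, 260.36865234375), (79.76151275634766, 81.58544921875), 59.836463928222656)
scene 433 ((532.8685302734375, 272.7928466796875), (115.48925018310547, 83.46797180175781), 58.99049377441406)
```

```bash
python3 -m handwheel '0 0 -.04 0 0 0 0;0 0 -.08 0 0 0 0;0 0 -.105 0 0 0 0;0 0 -.115 0 0 0 0;0 0 -.12 0 0 0 0;0 0 -.1235 0 0 0 0;0 0 -.125 0 0 0 0;0 0 -.125 0 0 0 0'
python3 -m handwheel '0 0 0 0 0 0 0;0 0 0 0 0 0 0.018;0 0 0 0 0 0 .02;0 0 0 0 0 0 .05;0 0 0 0 0 0 .05;0 0 0 0 0 0 .05;0 0 .04 0 0 0 .05;0 0 .08 0 0 0 .05'
python3 -m handwheel '.03 -.02 .04 0 0 0 .05;.05 -.03 .04 0 0 -7 .05;.08 -.04 .05 0 0 -14 .05;.09 -.06 .05 0 0 -20 .05;.1 -.08 .05 0 0 -20 .05;.1 -.08 .05 0 0 -20 .05'
python3 - <<'E'
from h import *
d=shot('side','s13.png');w=shot('wrist','w13.png');o=robot.observe();print(o['tool_pos'],R.from_quat(o['tcp_rot']).as_matrix()[:,0],o['contact_force'])
for n,d in(('side',d),('wrist',w)):
    P=cloud(d);h=cv2.cvtColor(d['pixels'],cv2.COLOR_BGR2HSV).astype(int)
    m=(h[...,0]>2)&(h[...,0]<13)&(h[...,1]>170)&(P[...,2]>45)&(P[...,2]<80)&(abs(P[...,0]-380)<60)&(abs(P[...,1]-231)<60)
    t=P[m]
    if len(t)>10:
        A=np.c_[t[:,:2]-[380,231],np.ones(len(t))];print(n,len(t),cv2.minEnclosingCircle(t[:,:2].astype('f4')),t.mean(0),np.linalg.lstsq(A,t[:,2],rcond=None)[0])
d=dict(np.load('/tmp/side.npz'));a=cv2.resize(d['pixels'][200:360,140:340],(400,320),interpolation=3)
cv2.imwrite('pics/c13.png',np.hstack([a,cv2.resize(w['pixels'],(400,320))]))
E
```

```text
t: 28.08
tool_pos: [393.4, 284.4, 14.8]
tcp_rot: [0.775, 0.632, 0.001, 0.0]
contact_force: [0.2, 0.2, -1.3]
width: 15.6
grasp_force: 60.0
t: 28.75
tool_pos: [389.3, 282.1, 91.2]
tcp_rot: [0.775, 0.632, -0.004, -0.001]
contact_force: [0.8, 1.0, 0.9]
width: 47.8
grasp_force: 0.0
t: 29.25
tool_pos: [494.0, 200.7, 143.5]
tcp_rot: [0.874, 0.486, 0.0, 0.001]
contact_force: [0.7, 0.7, 0.1]
width: 49.9
grasp_force: 0.0
[492.2233727  203.13059064 143.06465715] [ 5.26306456e-01  8.50294939e-01 -1.75161594e-04] [ 0.02738315 -0.20967414  0.15955403]
side 263 ((382.0953063964844, 229.4305419921875), 21.221874237060547) [382.51575635 231.12157693  59.78661913] [-5.18786514e-03 -5.98565891e-02  5.98069477e+01]
```

View pics/c13.png

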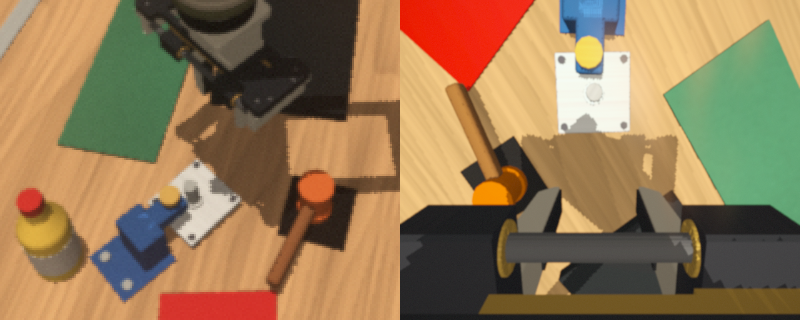

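The mallet stands on its pad, with its head at (315,185) in the crop, and the base is still under the punch. I'll grip the base, slide it out, and carry it to the red mat.

```bash
python3 -m handwheel '.02 .03 -.02 0 0 0 .03;.03 .0585 -.04 0 0 0 .03;.03 .0585 -.05 0 0 0 .03;.03 .0585 -.07 0 0 0 .03;.03 .0585 -.095 0 0 0 .03;.03 .0585 -.113 0 0 0 .03;.03 .0585 -.1135 0 0 0 .03;.03 .0585 -.1135 0 0 0 0' 50
python3 -m handwheel '0 0 0 0 0 0 0;0 0 0 0 0 0 0;0 0 0 0 0 0 0;0 0 .001 0 0 0 0;-.01 -.016 .001 0 0 0 0;-.02 -.032 .001 0 0 0 0;-.03 -.048 .001 0 0 0 0;-.04 -.064 .001 0 0 0 0'
python3 -m handwheel '0 0 .03 0 0 0 0;-.01 0 .06 0 0 -7 0;-.01 0.02 .09 0 0 -14 0;-.02 .06 .1 0 0 -21 0;-.03 .1 .1 0 0 -28 0;-.032 .14 .1 0 0 -35 0;-.034 .18 .1 0 0 -42 0;-.034 .2 .1 0 0 -43.5 0'
python3 -m handwheel '0 .01 0 0 0 0 0;0 .015 0 0 0 0 0;0 .015 0 0 0 0 0;0 .015 0 0 0 0 0'
python3 - <<'E'
from h import *
d=shot('side','s14.png');o=robot.observe();print(o['tool_pos'],R.from_quat(o['tcp_rot']).as_matrix()[:,0],o['contact_force'])
P=cloud(d);h=cv2.cvtColor(d['pixels'],cv2.COLOR_BGR2HSV);c=o['tool_pos']
x=(abs(P[...,0]-c[0])<65)&(abs(P[...,1]-c[1])<65)&(h[...,1]<70)&(h[...,2]>90)&(abs(P[...,2]-c[2]+12)<10)
q=P[x];print(len(q),q.mean(0),cv2.minAreaRect(q[:,:2].astype('f4')))
E
```

```text
t: 30.02
tool_pos: [520.2, 262.3, 28.6]
tcp_rot: [0.873, 0.488, -0.002, -0.0]
contact_force: [0.1, -0.7, -0.2]
width: 27.0
grasp_force: 0.0
t: 30.68
tool_pos: [482.5, 198.1, 31.7]
tcp_rot: [0.873, 0.487, 0.001, 0.0]
contact_force: [0.7, 1.3, -0.3]
width: 15.3
grasp_force: 50.0
t: 31.35
tool_pos: [447.2, 401.4, 131.5]
tcp_rot: [0.992, 0.126, 0.0, -0.001]
contact_force: [0.7, 0.7, -2.9]
width: 15.3
grasp_force: 50.0
t: 31.68
tool_pos: [448.2, 412.0, 130.5]
tcp_rot: [0.992, 0.129, -0.0, 0.0]
contact_force: [-0.3, -0.3, -3.0]
width: 15.3
grasp_force: 50.0
[448.37393558 411.75662659 130.60962029] [ 9.66798217e-01  2.55540456e-01 -5.31576524e-04] [-0.0269701  -0.76120817 -3.03685657]
345 [427.08593674 413.19284308 115.81284659] ((444.0921936035156, 411.40362548828125), (74.33087158203125, 79.58201599121094), 15.086798667907715)
```

```bash
python3 -m handwheel '0 .004 -.04 0 0 0 0;0 .004 -.07 0 0 0 0;0 .004 -.085 0 0 0 0;0 .004 -.09 0 0 0 0;0 .004 -.094 0 0 0 0;0 .004 -.096 0 0 0 0;0 .004 -.096 0 0 0 0;0 .004 -.096 0 0 0 0'
python3 -m handwheel '0 0 0 0 0 0 0.02;0 0 0 0 0 0 .03;0 0 0 0 0 0 .03;0 0 .02 0 0 0 .03;0 0 .06 0 0 0 .04;0 0 .1 0 0 0 .06;0 0 .14 0 0 0 .06;0 0 .16 0 0 0 .06'
python3 -m handwheel '.03 -.1 0 0 0 0 .06;.03 -.1 0 0 0 0 .06;.03 -.1 0 0 0 0 .06;.03 -.2 0 0 0 0 .06;.03 -.3 0 0 0 0 .06;.03 -.3 0 0 0 0 .06;.03 -.3 0 0 0 0 .06;.03 -.3 0 0 0 0 .06'
python3 - <<'E'
from h import *
d=shot('side','s15.png');shot('scene','c15.png')
print(robot.observe()['tool_pos'])
for n in('side','scene'):
    d=dict(np.load('/tmp/%s.npz'%n));P=cloud(d);h=cv2.cvtColor(d['pixels'],cv2.COLOR_BGR2HSV).astype(int)
    m=(h[...,1]<70)&(P[...,2]>10)&(P[...,2]<29)&(abs(P[...,0]-448)<65)&(abs(P[...,1]-416)<65)
    q=P[m];print(n,len(q),q.mean(0),cv2.minAreaRect(q[:,:2].astype('f4')))
from m import rects
import contextlib,io
f=io.StringIO()
with contextlib.redirect_stdout(f):
    rects('scene');rects('side')
print('\n'.join(l for l in f.getvalue().splitlines() if ' plate' in l or ' orange' in l or 'green' in l))
E
```

```text
t: 32.4
tool_pos: [449.3, 417.8, 36.6]
tcp_rot: [0.992, 0.129, 0.001, -0.001]
contact_force: [0.8, -0.1, -2.4]
width: 15.1
grasp_force: 50.0
t: 33.07
tool_pos: [449.9, 418.8, 201.7]
tcp_rot: [0.992, 0.129, 0.003, -0.002]
contact_force: [0.9, 0.2, 0.5]
width: 52.0
grasp_force: 0.0
t: 33.73
tool_pos: [478.0, 114.7, 195.4]
tcp_rot: [0.992, 0.129, 0.001, 0.0]
contact_force: [0.8, -0.3, 0.5]
width: 60.1
grasp_force: 0.0
[478.51587666 112.94458545 195.46383227]
side 1376 [446.35389982 420.07474131  20.91916692] ((446.9366760253906, 417.5609130859375), (79.05392456054688, 80.28544616699219), 15.550180435180664)
scene 361 [450.44791756 411.43340919  18.40078952] ((449.4173583984375, 414.591796875), (79.29414367675781, 88.03794860839844), 14.299714088439941)
scene orange [377 133   9   9  31] rect c [656.6 356.6] size [24.9 20.1] ang 41.5 z [133.4 141.8 150.2] mean [657.9 353.8 141.4]
scene plate [319 115  27  22 321] rect c [449.4 414.6] size [79.3 88. ] ang 14.3 z [13.2 18.5 22.8] mean [451.1 413.2  18.3]
scene plate [187 292  40  39 765] rect c [ 574.8 -354.9] size [80.5 81. ] ang 75.8 z [ 9.9 13.8 18.1] mean [ 576.3 -356.5   13.9]
side orange [289 285  19  18 260] rect c [382.9 230. ] size [39.6 40.5] ang 55.3 z [54.7 60.1 62.7] mean [382.8 231.3  59.8]
side orange [151 300  11   9  37] rect c [646.  368.7] size [21.9  6.8] ang 45.5 z [138.6 144.3 149.6] mean [645.8 369.1 144.2]
side plate [ 229  355   38   41 1212] rect c [447.6 417.8] size [76.8 80. ] ang 15.7 z [17.5 20.6 23.3] mean [448.3 418.7  20.5]
```

The twisted base is on the red mat at about (448.5,416), yaw 15°. I'll fetch the other base, still at (574,-353), with its yaw 15° short of square.

```bash
python3 -m handwheel '.02 -.05 0 0 0 0 .06;.05 -.2 0 0 0 0 .06;.05 -.2 0 0 0 0 .06;.05 -.2 0 0 0 0 .06;.05 -.2 0 0 0 0 .06;.08 -.32 0 0 0 0 .06;.08 -.32 0 0 0 0 .06;.08 -.32 0 0 0 0 .06'
python3 -m handwheel '.014 -.146 -.04 0 0 0 .06;.014 -.146 -.04 0 0 0 .06;.014 -.146 -.04 0 0 0 .06;.014 -.146 -.075 0 0 0 .06;.014 -.146 -.075 0 0 0 .06;.014 -.146 -.075 0 0 0 .06;.014 -.146 -.075 0 0 0 .06'
python3 - <<'E'
from h import *
d=shot('wrist','w16.png');o=robot.observe();print(o['tool_pos'],R.from_quat(o['tcp_rot']).as_matrix()[:,0])
P=cloud(d);h=cv2.cvtColor(d['pixels'],cv2.COLOR_BGR2HSV).astype(int)
for lo,hi in((8,22),(44,58)):
    q=P[(h[...,1]<70)&(P[...,2]>lo)&(P[...,2]<hi)&(abs(P[...,0]-574)<62)&(abs(P[...,1]+353)<62)&(d['depth']>0)]
    print(len(q),cv2.minAreaRect(q[:,:2].astype('f4')),q.mean(0))
    if lo==8: A=np.c_[q[:,:2]-[574,-353],np.ones(len(q))];print(np.linalg.lstsq(A,q[:,2],rcond=None)[0])
E
```

```text
t: 34.5
tool_pos: [559.0, -204.3, 195.3]
tcp_rot: [0.992, 0.129, 0.001, 0.0]
contact_force: [1.3, -0.5, 0.4]
width: 60.2
grasp_force: 0.0
t: 35.08
tool_pos: [572.3, -347.6, 119.5]
tcp_rot: [0.992, 0.129, -0.0, -0.001]
contact_force: [0.3, 0.4, 0.5]
width: 60.0
grasp_force: 0.0
[ 573.16935495 -347.64352601  121.10895773] [0.96643369 0.25691373 0.00111849]
9915 ((572.8052368164062, -355.45404052734375), (79.75074768066406, 79.95232391357422), 74.69956970214844) [ 574.92581409 -354.689785     15.77101502]
[-5.89274663e-04 -2.72637013e-03  1.57669536e+01]
477 ((573.0221557617188, -355.38409423828125), (15.242109298706055, 15.279662132263184), 60.64280319213867) [ 573.85964257 -355.08460346   51.99491411]
```

The plate is level (slope ~0), consistent with a true base. I'll grip it and carry it to the green board.

```bash
python3 -m handwheel '0 -.006 -.04 0 0 0 .06;0 -.006 -.075 0 0 0 .06;0 -.006 -.096 0 0 0 .06;0 -.006 -.096 0 0 0 .06;0 -.006 -.096 0 0 0 0;0 -.006 -.096 0 0 0 0;0 -.006 -.096 0 0 0 0;0 -.006 -.096 0 0 0 0' 50
python3 -m handwheel '0 0 0 0 0 0 0;0 0 0 0 0 0 0;0 0 0 0 0 0 0;0 0 .03 0 0 0 0;0 0 .07 0 0 0 0;.02 .04 .09 0 0 7 0;.03 .08 .09 0 0 14 0;.04 .12 .09 0 0 17.5 0'
python3 -m handwheel '.02 .1 0 0 0 0 0;.02 .1 0 0 0 0 0;.02 .1 0 0 0 0 0;.047 .2 0 0 0 0 0;.047 .283 0 0 0 0 0;.047 .283 0 0 0 0 0;.047 .283 0 0 0 0 0;.047 .283 0 0 0 0 0'
python3 -m handwheel '0 0 0 0 0 0 0;0 0 0 0 0 0 0'
python3 - <<'E'
from h import *
d=shot('side','s17.png');w=shot('wrist','w17.png');o=robot.observe();print(o['tool_pos'],R.from_quat(o['tcp_rot']).as_matrix()[:,0],o['contact_force'])
P=cloud(d);h=cv2.cvtColor(d['pixels'],cv2.COLOR_BGR2HSV);c=o['tool_pos']
x=(abs(P[...,0]-c[0])<65)&(abs(P[...,1]-c[1])<65)&(h[...,1]<70)&(h[...,2]>90)&(abs(P[...,2]-c[2]+12)<10)
q=P[x];print(len(q),q.mean(0),cv2.minAreaRect(q[:,:2].astype('f4')))
for d in(d,w):
    P=cloud(d);h=cv2.cvtColor(d['pixels'],cv2.COLOR_BGR2HSV).astype(int)
    q=P[(h[...,0]>50)&(h[...,0]<95)&(h[...,1]>80)&(P[...,2]<20)&(abs(P[...,0]-660)<120)&(abs(P[...,1]-50)<220)]
    print(len(q),cv2.minAreaRect(q[:,:2].astype('f4')),q[:,2].mean())
E
```

```text
t: 35.8
tool_pos: [574.1, -355.7, 27.1]
tcp_rot: [0.992, 0.129, 0.002, 0.002]
contact_force: [0.6, -0.0, 0.2]
width: 37.7
grasp_force: 0.0
t: 36.47
tool_pos: [612.3, -240.8, 116.5]
tcp_rot: [0.96, 0.28, 0.002, 0.001]
contact_force: [0.5, -0.2, -1.5]
width: 15.6
grasp_force: 50.0
t: 37.13
tool_pos: [657.2, 47.9, 113.2]
tcp_rot: [0.96, 0.28, -0.0, -0.001]
contact_force: [-0.7, 0.1, -2.8]
width: 15.1
grasp_force: 50.0
t: 37.3
tool_pos: [657.3, 43.9, 113.1]
tcp_rot: [0.96, 0.28, -0.001, -0.0]
contact_force: [-0.4, -0.7, -2.0]
width: 15.3
grasp_force: 50.0
[657.37697115  41.69874532 113.25935249] [ 0.84522704  0.53440651 -0.00097075] [-0.34852339  0.17780591 -1.56222209]
396 [653.38543192  64.72569391 102.89331023] ((658.96240234375, 47.05406188964844), (79.57217407226562, 78.37491607666016), 2.917962074279785)
2870 ((660.29248046875, 51.237403869628906), (128.22518920898438, 339.85308837890625), 2.4446465969085693) 6.76333581069884
41711 ((659.388916015625, 50.12181091308594), (128.2490997314453, 337.8829650878906), 2.2401795387268066) 6.7179799027924965
```

```bash
python3 -m handwheel '.002 .008 -.03 0 0 0 0;.002 .008 -.055 0 0 0 0;.002 .008 -.07 0 0 0 0;.002 .008 -.076 0 0 0 0;.002 .008 -.079 0 0 0 0;.002 .008 -.08 0 0 0 0;.002 .008 -.08 0 0 0 0;.002 .008 -.08 0 0 0 0'
python3 -m handwheel '0 0 0 0 0 0 0.02;0 0 0 0 0 0 .03;0 0 0 0 0 0 .03;0 0 .02 0 0 0 .03;0 0 .06 0 0 0 .04;0 0 .1 0 0 0 .06;0 0 .14 0 0 0 .06;0 0 .16 0 0 0 .06'
python3 -m handwheel '-.1 -.2 .03 0 0 0 .06;-.1 -.2 .03 0 0 0 .06;-.1 -.2 .03 0 0 0 .06;-.1 -.2 .03 0 0 0 .06;-.1 -.2 .03 0 0 0 .06;-.1 -.3 .03 0 0 0 .06;-.1 -.3 .03 0 0 0 .06;-.1 -.3 .03 0 0 0 .06'
python3 - <<'E'
from h import *
shot('side','s18.png');e=shot('scene','c18.png')
print(robot.observe()['tool_pos'])
for n in('side','scene'):
    d=dict(np.load('/tmp/%s.npz'%n));P=cloud(d);h=cv2.cvtColor(d['pixels'],cv2.COLOR_BGR2HSV).astype(int)
    for c,z in(((448,416),19),((660,50),21)):
        m=(h[...,1]<70)&(abs(P[...,2]-z)<9)&(abs(P[...,0]-c[0])<65)&(abs(P[...,1]-c[1])<65)
        q=P[m];print(n,len(q),q.mean(0),cv2.minAreaRect(q[:,:2].astype('f4')))
from m import rects
rects('side')
E
```

```text
t: 38.07
tool_pos: [660.9, 50.4, 35.5]
tcp_rot: [0.961, 0.278, 0.001, 0.0]
contact_force: [0.3, 0.6, -0.9]
width: 15.2
grasp_force: 50.0
t: 38.73
tool_pos: [662.0, 50.7, 201.0]
tcp_rot: [0.96, 0.278, 0.004, 0.001]
contact_force: [0.4, 0.1, 0.9]
width: 52.2
grasp_force: 0.0
t: 39.4
tool_pos: [559.1, -252.5, 225.0]
tcp_rot: [0.961, 0.278, 0.001, 0.001]
contact_force: [0.5, 0.9, -0.4]
width: 60.2
grasp_force: 0.0
[ 558.66314577 -254.44858592  224.30798286]
side 1362 [446.45308867 420.01058296  20.89296987] ((446.91656494140625, 417.4398498535156), (78.8968734741211, 79.71635437011719), 15.710814476013184)
side 654 [660.44720302  56.98032912  21.5511475 ] ((662.72900390625, 52.486663818359375), (81.64051818847656, 81.7983169555664), 0.6325632333755493)
scene 359 [450.07947805 411.15357971  18.75847954] ((448.88519287109375, 413.20977783203125), (79.93795013427734, 84.24217987060547), 15.596055030822754)
scene 593 [666.23208872  48.12746637  19.48542598] ((664.6941528320312, 50.97660827636719), (82.03125762939453, 83.56214904785156), 4.052469730377197)
side granite [ 246  193   73   65 37
[... 1618 characters left out ...]
c [530.8 300.4] size [36.3  6.3] ang 64.0 z [45.9 53.2 58.6] mean [530.4 300.9  52.6]
side stem [199 314   9  11  12] rect c [574.1 337.4] size [ 0.3 31.6] ang 55.5 z [42.9 46.8 53.1] mean [574.8 337.   47.5]
side stem [208 316  15  14  58] rect c [542.7 339.5] size [35.2 10.4] ang 43.3 z [40.9 50.6 58.1] mean [542.4 340.1  50.1]
side stem [157 327  18   8  64] rect c [642.3 384.1] size [34.4  7.8] ang 28.4 z [41.1 50.9 58.8] mean [641.2 384.1  50.2]
side stem [243 364   9  11  69] rect c [448.6 416.6] size [14.9 16.2] ang 65.4 z [42.6 56.5 58.9] mean [447.7 417.7  54.5]
side stem [  0 395  24  25 477] rect c [867.9 596.1] size [35.1 57.2] ang 39.9 z [44.9 55.5 58.3] mean [865.4 596.8  54.6]
```

View pics/s18.png

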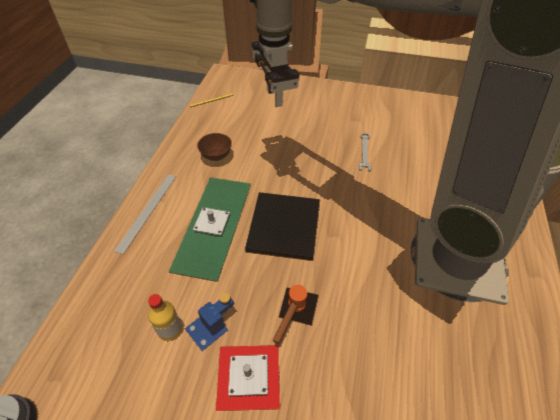

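The view shows the true base centred on the green board (210,220), the twisted one centred on the red mat (248,375), the mallet on its pad (298,300), and the bystanders in place. I'll hand it in.

```bash
python3 -c "
from plant import robot
print(robot.job_done())"
```

```text
the job is handed in; nothing more can be done
None
```

I handed the job in: the base that rocked on the granite is punch-marked and on the red mat. The other is unmarked on the green board (never put on the granite; its plate measured level on the bench), and the mallet is back on its pad.

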